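# Park the floppy work light in its bay

### The arm

A 6-joint arm with a two-finger parallel gripper is mounted at the origin on the work surface. World frame = base frame: x ahead of the robot, y to its left, z up, the work surface at z = 0. Lengths are in m, angles in rad, forces in N, time in s.
With the tool pointing down it reaches from about 0.375 to 0.75 m from the base axis. Payload 9 kg.
Tool frame: the origin (TCP) lies on the centre line of the jaws, within the pads' length; the fingertips stand 17 mm ahead of it and the grasp point (between the pads) lies 2 mm behind it; z points along the fingers, y is the line along which they close (so a half turn about z gives the same grasp; the last joint's range is limited). The gripper opens to 85 mm and grips with 20 to 120 N. Pads are 22 mm wide; open, the fingers measure 114 mm over their backs; the gripper's body (76 mm by 85 mm) begins 54 mm behind the grasp point. The pads swing forward as they close: fully open they stand 13 mm farther back than shut.
Start: joints at [-1.353, 0.104, 0.097, 1.564, 0, 1.353], TCP at [0.253, -0.544, 0.248] pointing down, gripper open.
Joint ranges: [-2.99, 2.99], [-0.84, 1.86], [-1.1, 1.16], [-1.84, 2.11], [-1.51, 1.56], [-3.14, 3.14]. Speed limits (rad/s): [2.22, 2.22, 2.57, 3.14, 3.14, 3.14].

### API

Orientations are given as a rotation vector (axis times angle).
In Python, from rig import env, cams, hand_in gives the robot as it stands. The module is installed in compiled form; this text tells all that it offers.
- The arm moves only by the shell command python3 -m inch 'ROWS' [FORCE]. ROWS is JSON, a list of rows, each a list of 3 entries, a list of its own where there are three numbers: the opening, from -1 (shut) to 1 (fully open), then the shift along the tool's x, y, z in units of 100 cm (1.0 is 100 cm), then the turn, a rotation vector about the tool's x, y, z in units of 2 rad (1.0 is 2 rad). A call has 1 to 20 rows; each row is the pose to reach, as a shift and turn from the pose commanded when the call began, along the tool's axes at that moment; what a row does not reach only later rows make up. A row lasts 1/12 s, in which the tool goes at most 41.7 mm and 7.16 degrees, less where a joint would pass 70% of its speed; a pose out of reach is approached as far as the arm can. A call with a number of a shift or a turn outside -1 to 1 is refused whole. A call with a gripper value outside its range is refused whole. The fingers move at their own pace and stop on an object; FORCE is the grip in N (left out, the last holds). Time passes only in rows, so rows that repeat a pose let the fingers close. It gives the time, the measured TCP pose, the force, the opening and the grip force at its end, in the units of the state.
- env.get_state(): the state, without advancing time (a new reading comes with each control period).
- cams.snapshot(name): name is "scene" or "top" or "wrist"; returns a dict with "color" (384x512x3 uint8, red, green, blue), "camera_matrix" (3x3 intrinsics, pixels), "rvec" (rotation vector, rad) and "tvec" (3), from world to camera coordinates, as OpenCV has them. Camera axes: x right, y down, z forward; pixel columns grow to the right and rows downward; lengths in m; the calibration is good to about 2 mm. The wrist camera is an equidistant fisheye: a pixel r from the principal point sees the ray r / f radians off the axis. A picture is of the moment at which its call begins. There is no depth.
- hand_in(): hands the job in; it is judged then, once.
The state is a dict: "time_s": time; "qpos": joint angles; "joint_velocities": joint speeds; "joint_torque": joint torques, N m; "tcp_pos": TCP position; "orientation": TCP orientation; "ft_force": force on the tool from outside, world axes, zero at the start; "torque": the same for the moment, N m; "grip_width": finger opening in m; "grip_force": force on a finger pad.
Only numpy, scipy, OpenCV 4.12 (cv2) and the standard library are available. Lean on these libraries where they do the work, as an engineer would, in place of code of your own. Each camera call takes 0.05 s, during which the arm holds its last target. There are 200 camera calls.

### The job

Take the cordless work light by its rubber grip fin, lift it, and by moving and tilting the foot bring its flopped-over mast upright and keep it balanced upright, clear of everything, for about five seconds before and while you carry it over to the parking bay. Slide it in from the bay's open end so that the mast stands between the two prongs of the fork, set the foot down level in the tray between the rails, and let go. Never touch the mast or lamp head with the robot, do not drop the light, do not carry it away with the mast flopped over, do not ram the fork, and leave the other things on the bench alone.

Things in the scene. Friction and masses are not known exactly. Their poses are not given: they have to be found in the camera images.
- light: Cordless work light, nominal 0.80 kg, starting left or right of the robot (the bay is on the other side). Origin: underside of the foot, under the grip fin; x runs from battery to mast, z up. Foot: steel plate 345 x 110 x 12 mm (x -170 to +175). Black battery block 85 x 85 mm at x = -119, top at z = 68. Foot alone 0.50 kg; the whole balances under the fin.
- grip (a point): Point to grasp in the upright rubber grip fin, 75 mm above the light's origin, axes like the light's. Fin: 50 mm along x, 26 mm thick along y (pinch these faces), z = 12 to 95 mm.
- mast (a joint): Mast angle against the foot, rad: 0 square to the foot, positive about the light's +x (lamp goes to the light's -y). Stops at -0.30 and +0.30; starts on the + stop. Gravity (0.61 N m/rad) beats the spring, so left alone the mast falls to a stop (time constant 0.5 to 1 s). Tilting the foot about x moves the spring's centre and drives the mast the way the foot tilts.
- lamp (a point): Centre of the lamp head (50 x 100 x 70 mm along x, y, z), on the mast's axis 210 mm above the hinge; its z points along the mast, an 18 mm tube, 175 mm from hinge to head. Mast with lamp: nominal 0.30 kg (0.90 to 1.15 times), centre of mass 206 mm above the hinge, inertia about the hinge 0.0133 kg m2.
- bay: Parking bay, fixed. Origin at bench level, right under the light's origin when parked; axes as the parked light's. Tray 4 mm thick (the parked foot is at z = 4), x -160 to +220; side rails along x, 14 mm high, inner faces at y = +-70 mm. A wooden post at x = 233 to 253, 185 mm high, carries the fork. Open end at -x: enter moving along +x.
- tape: Bystander: roll of tape, 90 mm across, 22 mm high, mid bench. Origin under its centre.
- wrench: Bystander: wrench, 160 mm long, lying flat mid bench beyond the tape; origin under its centre.
- driver: Bystander: screwdriver, 170 mm long, lying mid bench nearer than the tape; origin under its centre, 30 mm high at most.
- glue: Bystander: glue bottle, 56 mm across, 130 mm high, beyond the middle. Origin under its centre.
- mug: Bystander: mug, 80 mm across, 95 mm high, at the left. Origin under its centre.
- can: Bystander: can, 80 mm across, 100 mm high, at the right. Origin under its centre.
- hammer: Bystander: hammer, 280 mm long, lying along x at the far left. Origin under its middle.
- hinge (a point): On the mast's hinge axis, which runs along the light's x: at (145, 0, 45) mm in the light's frame, between two steel cheeks 50 mm wide along y, tops at z = 57. Hinge: centring spring 0.45 N m/rad towards square to the foot, damping 0.10 N m s/rad, no dry friction.
- fork (a point): Place of the mast between the fork's prongs, at (145, 0, 165) mm in the bay's frame, axes like the bay's. Two round level steel prongs, radius 6 mm, axes at y = +-27 mm (42 mm clear between), height 165, pointing to -x with tips at x = 108 in the bay's frame, flared out to y = +-40 over their first 20 mm.

How it is judged:
By the outcome, as a careful person would: the job done as asked, in the order asked, and still so for the second after the job is handed in, with the robot touching nothing.
It also fails if it takes over 64 s, if anything falls off the work surface, if the arm or the gripper's body presses on something with over 40 N, if the wrist force passes 120 N, or if a joint passes its speed limit or range.

## Working session

There is one attempt and no reset: what is moved stays moved. The work goes in short steps, Python scripts to look and compute and a shell command to move; the robot and the scene stay as the last step left them, time stands still between calls to the robot, and variables do not carry over. Pictures are saved under pics/ and viewed, at most 13 in all, crops included, and the job is handed in when it is done.

```bash
mkdir -p pics; ls; python3 - <<'E'
from rig import env,cams
import cv2,pickle
s=env.get_state();print(s)
d={}
for n in ("scene","top"):
    c=cams.snapshot(n);d[n]=c
    cv2.imwrite(f"pics/{n}0.png",c["color"][:,:,::-1]);print(n,c["camera_matrix"].tolist(),c["rvec"],c["tvec"])
pickle.dump(d,open("s0.pkl","wb"))
E
```

```text
pics
{'time_s': 0.0, 'qpos': array([-1.35268636e+00,  1.04690905e-01,  9.64202534e-02,  1.56390706e+00,
        1.96395295e-05,  1.35311997e+00]), 'joint_velocities': array([-0.00170994,  0.00012115,  0.00089183,  0.00067862, -0.00091404,
       -0.00025945]), 'joint_torque': array([-1.96269248e-03, -5.56923401e+01,  5.03655875e+01,  1.66430493e-02,
       -3.75481923e-04, -2.57640812e-05]), 'tcp_pos': array([ 0.25322756, -0.54358041,  0.24750026]), 'orientation': array([-3.06596115e+00, -6.78829128e-01, -3.03658995e-05]), 'ft_force': array([-0.65794985,  0.29936768,  0.46559088]), 'torque': array([ 0.03722353, -0.02640359,  0.0093942 ]), 'grip_force': 0.0, 'grip_width': 0.0855202993951589}
scene [[486.30085206025774, 0.0, 261.48645195831864], [0.0, 486.30085206025774, 198.89855467064595], [0.0, 0.0, 1.0]] [ 1.49590839  1.89197816 -0.95739189] [ 0.12787388 -0.19708598  2.30718485]
top [[418.00166550167285, 0.0, 250.93327853770398], [0.0, 418.00166550167285, 191.2041706586928], [0.0, 0.0, 1.0]] [ 2.15990203 -2.17260083  0.14801773] [-0.00571655  0.59155276  1.36115981]
```

View pics/scene0.png

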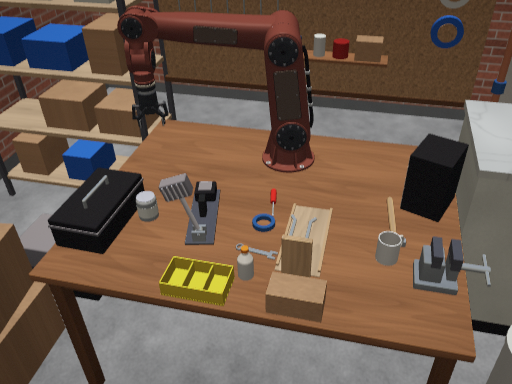

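View pics/top0.png

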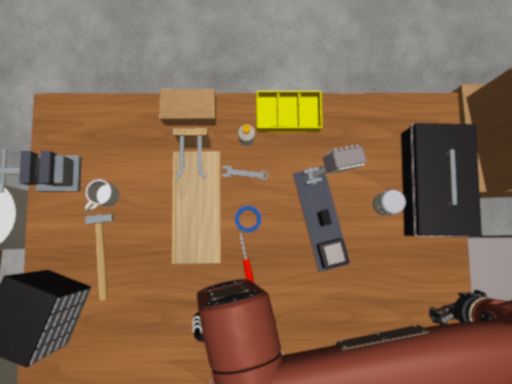

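The scene view looks back towards the robot. The light is on the robot's right: foot at about (203,215), lamp flopped to (176,187). The bay is at about (305,240), with its post and block nearest the camera. In the top view the foot runs from (332,265) to (308,170) with the fin at (324,217) and the lamp at (345,158). The bay tray spans (172..221, 152..263) and its prongs sit at about (182/200, 135..178).

```bash
cat > h.py <<'E'
import numpy as np,cv2
from scipy.spatial.transform import Rotation as Ro
def cam(c):
    R=cv2.Rodrigues(np.array(c["rvec"]))[0];t=np.array(c["tvec"]).ravel();return R,-R.T@t
def rays(c,uv,fish=False):
    K=c["camera_matrix"];uv=np.atleast_2d(np.float64(uv))
    d=np.c_[(uv[:,0]-K[0,2])/K[0,0],(uv[:,1]-K[1,2])/K[1,1]]
    if fish:
        r=np.linalg.norm(d,axis=1,keepdims=True)+1e-12;d=np.c_[d/r*np.sin(r),np.cos(r)]
    else: d=np.c_[d,np.ones(len(d))]
    R,o=cam(c);return o,d@R
def onz(c,uv,z):
    o,d=rays(c,uv);return o+d*((z-o[2])/d[:,2])[:,None]
def px(c,P): 
    P=np.atleast_2d(np.float64(P));return cv2.projectPoints(P,np.array(c["rvec"]),np.array(c["tvec"]),c["camera_matrix"],None)[0][:,0]
E
python3 - <<'E'
import pickle;from h import *
d=pickle.load(open("s0.pkl","rb"));c=d["top"];s=d["scene"]
print(cam(c)[1],cam(s)[1])
im=c["color"];hsv=cv2.cvtColor(im,cv2.COLOR_RGB2HSV)
print("tray",im[220,190],"table",im[200,140],"foot",im[200,312],im[235,322],"lamp",im[158,345],"mast",im[177,312],"scene lamp",s["color"][187,176])
def big(m,roi):
    M=np.zeros(m.shape,np.uint8);x0,x1,y0,y1=roi;M[y0:y1,x0:x1]=m[y0:y1,x0:x1]*255
    return max(cv2.findContours(M,0,1)[0],key=cv2.contourArea)
V=hsv[...,2].astype(int);S=hsv[...,1]
foot=big((S<90)&(V<110),(285,360,160,280)); H=hsv[...,0]
tray=big((S<150)&(V>120),(160,230,145,275))
for n,k,z in(("foot",foot,.012),("tray",tray,.004)):
    r=cv2.minAreaRect(k);b=cv2.boxPoints(r);print(n,r,onz(c,b,z)[:,:2].round(4).tolist(),onz(c,[r[0]],z).round(4))
out=[]
for roi,k in(((160,290,110,280),foot),((280,410,110,280),tray)):
    o=im.copy()
    x0,x1,y0,y1=roi;out.append(cv2.resize(o[y0:y1,x0:x1],None,fx=3,fy=3,interpolation=cv2.INTER_CUBIC))
o=cv2.resize(s["color"][170:280,150:345],None,fx=3,fy=3)
cv2.imwrite("pics/crop1.png",np.hstack(out)[:,:,::-1])
for n,uv,z in(("tape",(248,219),.02),("glue",(247,131),.13),("drv",(247,268),.02),("wr",(245,173),.01),("block",(188,107),.1),("can",(391,202),.1),("fin",(324,217),.095),("batt",(334,254),.068)):print(n,onz(c,[uv],z)[0].round(3))
E
```

```text
[0.4230657  0.01300725 1.42252226] [1.93050852 0.36117983 1.2332812 ]
tray [184 157 121] table [158 105  60] foot [84 85 94] [83 85 93] lamp [152 144 141] mast [140 143 144] scene lamp [69 66 65]
foot ((326.0000305175781, 214.5), (106.7156753540039, 44.38401794433594), 75.96376037597656) [[0.6734, -0.1493], [0.7104, -0.2985], [0.3578, -0.3744], [0.3235, -0.2291]] [[ 0.5137 -0.2632  0.012 ]]
tray ((200.0, 204.5), (119.0, 58.0), 90.0) [[0.7576, 0.2654], [0.7569, 0.0652], [0.3504, 0.0654], [0.3519, 0.2589]] [[0.5507 0.1638 0.004 ]]
tape [0.5   0.001 0.02 ]
glue [0.772 0.003 0.13 ]
drv [0.338 0.005 0.02 ]
wr [0.658 0.01  0.01 ]
block [0.861 0.195 0.1  ]
can [ 0.547 -0.455  0.1  ]
fin [ 0.5   -0.24   0.095]
batt [ 0.383 -0.274  0.068]
```

View pics/crop1.png

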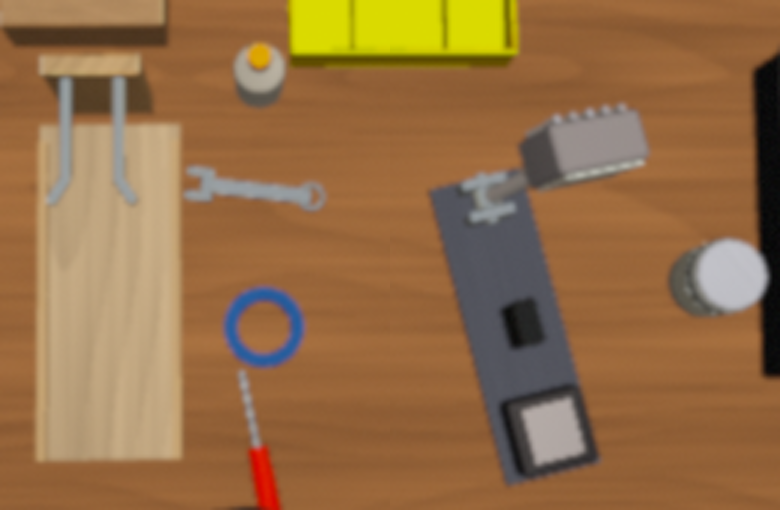

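The crop shows the foot's left long edge from (293.3,172.7) to (319.3,271), its right edge from (328,178) to (343,238), and the fin top at (324,217). The tray edges are at u≈172.5 and 220.4, v≈151.7 to 263.3. The prongs are at u≈181.8 and 199.5.

```bash
python3 - <<'E'
import pickle;from h import *
d=pickle.load(open("s0.pkl","rb"));c=d["top"];im=c["color"]
P=lambda roi,x,y:(roi+(x)/3,110+y/3)
L=lambda x,y:(160+x/3,110+y/3); R=lambda x,y:(150+x/3,110+y/3)
# subpixel edges by gradient along rows
g=cv2.GaussianBlur(cv2.cvtColor(im,cv2.COLOR_RGB2GRAY),(0,0),.8).astype(float)
def edge(v,u0,sign,w=5):
    us=np.arange(int(u0)-w,int(u0)+w+1);k=sign*np.gradient(g[v])[us];k=np.clip(k,0,None);i=k.argmax();sl=slice(max(i-2,0),i+3)
    return (us[sl]*k[sl]).sum()/k[sl].sum()
def fit(p):
    p=p[:,:2];q=p[:,1];A=np.polyfit(p[:,0],q,1);r=q-np.polyval(A,p[:,0]);k=abs(r)<.004;return np.polyfit(p[k,0],q[k],1),abs(r[k]).max()
lv=np.arange(178,266,3);le=onz(c,[(edge(v,293.3+(v-172.7)*26/98.3,-1),v) for v in lv],.012)
rv=np.arange(184,236,3);re=onz(c,[(edge(v,328.3+(v-178.3)*.25,1),v) for v in rv],.012)
fl,e1=fit(le);fr,e2=fit(re);print("left",fl,e1,"right",fr,e2)
a=np.arctan((fl[0]+fr[0])/2);print("yaw",a,np.arctan(fl[0]),np.arctan(fr[0]),"width",(fl[1]-fr[1]+(fl[0]-fr[0])*.5)*np.cos(a))
ex=np.array([np.cos(a),np.sin(a)]);ey=np.array([-ex[1],ex[0]])
mid=np.array([.5,(np.polyval(fl,.5)+np.polyval(fr,.5))/2])
for n,p,z,k in(("front corner",R(430,188),.012,.175),("back",R(508,484),.012,-.170),("fin",R(523,322),.09,0),("batt",R(552,430),.068,-.119)):
    w=onz(c,[p],z)[0][:2]-mid;print(n,w@ex-k,w@ey)
tv=np.arange(185,260,3)
tl=onz(c,[(edge(v,172.5,1),v) for v in tv],.014);tr=onz(c,[(edge(v,220.5,-1),v) for v in tv],.014)
A,x1=fit(tl);B,x2=fit(tr);print("tray",A,x1,B,x2,np.polyval(A,.53),np.polyval(B,.53))
print("mid",mid,"ex",ex)
print("tray ends",onz(c,[L(110,125),L(110,460)],.004)[:,:2])
print("prongs",onz(c,[L(64,85),L(66,170),L(117,85),L(119,170)],.167)[:,:2],"tips",onz(c,[L(51,203),L(132,203)],.165)[:,:2])
print("post",onz(c,[L(39,55),L(140,55),L(39,75),L(140,75)],.185)[:,:2])
E
```

```text
left [ 0.30725167 -0.34599314] 0.003971090117789622 right [ 0.24112835 -0.42253845] 0.0010893205015474194
yaw 0.26761301253992753 0.2980963514800895 0.23661160319618238 width 0.1057054885674525
front corner 0.0013369963441993427 0.04704764953958732
back 0.0037798728007660543 0.05760855454668437
fin 0.0009394556039956234 0.004734303669811196
batt 0.0008559856793838583 0.004050406137032223
tray [0.00849007 0.25340783] 0.0005134710591330194 [0.01261358 0.0897622 ] 0.0008847716379749432 0.25790756958343347 0.09644739497795704
mid [ 0.5        -0.24717079] ex [0.96440483 0.26443017]
tray ends [[0.73378174 0.17671049]
 [0.35343515 0.17334224]]
prongs [[0.73989375 0.2051828 ]
 [0.65175865 0.20199224]
 [0.73973386 0.15112493]
 [0.65154282 0.14837876]] tips [[0.61831333 0.21698706]
 [0.6179505  0.1351836 ]]
post [[0.76642134 0.2280221 ]
 [0.76615895 0.12618585]
 [0.74573731 0.22769829]
 [0.74544959 0.12606203]]
```

```bash
python3 -m inch '[[1,[0.03,-0.015,0],[0,0,0.01]],[1,[0.06,-0.03,0],[0,0,0.02]],[1,[0.1,-0.048,0],[0,0,0.03]],[1,[0.14,-0.067,0],[0,0,0.04]],[1,[0.175,-0.083,0],[0,0,0.05]],[1,[0.21,-0.1,0],[0,0,0.06]],[1,[0.245,-0.117,0],[0,0,0.07]],[1,[0.28,-0.133,0.01],[0,0,0.08]],[1,[0.31,-0.148,0.015],[0,0,0.09]],[1,[0.335,-0.16,0.02],[0,0,0.098]],[1,[0.351,-0.167,0.02],[0,0,0.098]],[1,[0.351,-0.167,0.02],[0,0,0.098]],[1,[0.351,-0.167,0.02],[0,0,0.098]]]' 30
python3 - <<'E'
from rig import env,cams
import cv2,pickle,numpy as np
s=env.get_state();print(s["tcp_pos"],s["orientation"],s["time_s"])
d={n:cams.snapshot(n) for n in("wrist","top","scene")};d["state"]=s
pickle.dump(d,open("s1.pkl","wb"))
cv2.imwrite("pics/w1.png",d["wrist"]["color"][:,:,::-1]);print(d["wrist"]["camera_matrix"],d["wrist"]["rvec"],d["wrist"]["tvec"])
E
```

```text
time_s: 1.18
tcp_pos: [0.5012, -0.2436, 0.2279]
orientation: [-3.118, -0.379, 0.001]
ft_force: [0.8, -0.5, -0.3]
grip_width: 0.0855
grip_force: 0.0
[ 0.50119562 -0.24361826  0.22789011] [-3.11829507e+00 -3.78985017e-01  1.03893067e-03] 1.1833
[[297.31863964   0.         251.35044966]
 [  0.         297.31863964 188.8745185 ]
 [  0.           0.           1.        ]] [-2.276627    1.78541464  0.2710397 ] [-0.3564324   0.37623844  0.48688938]
```

View pics/w1.png

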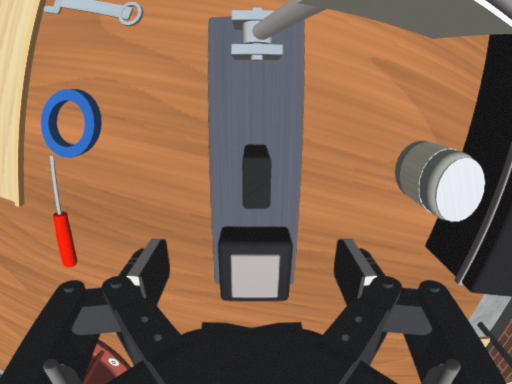

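The wrist view shows the foot almost upright in the picture, with edges at u≈208 to 217 and 305 to 298. The fin's top end is at (257,148..205), the mast leaves at (258,30) to the upper right, and both open fingers are clear of the light.

```bash
python3 - <<'E'
import pickle;from h import *
d=pickle.load(open("s1.pkl","rb"));c=d["wrist"];s=d["state"];im=c["color"]
R=Ro.from_rotvec(s["orientation"]).as_matrix();p=s["tcp_pos"]
Rc,o=cam(c);print("cam in tool",R.T@(o-p),"axis",R.T@Rc[2], "toolx yaw",np.arctan2(R[1,0],R[0,0]))
def onzw(uv,z):
    o,dd=rays(c,uv,True);return o+dd*((z-o[2])/dd[:,2])[:,None]
g=cv2.GaussianBlur(cv2.cvtColor(im,cv2.COLOR_RGB2HSV)[...,1],(0,0),1).astype(float)
def edge(v,u0,sg):
    us=np.arange(u0-9,u0+10);k=np.clip(sg*np.gradient(g[v])[us],0,None);i=k.argmax();q=slice(max(i-2,0),i+3);return (us[q]*k[q]).sum()/k[q].sum()
vs=range(65,220,6)
for n,u0,u1,sg in(("L",209,214,-1),("R",305,299,1)):
    w=onzw([(edge(v,int(u0+(u1-u0)*(v-20)/200),sg),v) for v in vs],.012);q=(w-p)@R
    A=np.polyfit(q[:,0],q[:,1],1);r=q[:,1]-np.polyval(A,q[:,0]);k=abs(r)<.002;A=np.polyfit(q[k,0],q[k,1],1);print(n,A,"in tool; rms",r[k].std(),k.mean())
for n,uv,z in(("fin near",(257,206),.095),("fin top end",(257,182),.095),("foot front",(258,17),.012)):print(n,((onzw([uv],z)-p)@R).round(4))
E
```

```text
cam in tool [ 0.07470275  0.00068107 -0.12563607] axis [-2.95399791e-01 -5.92750290e-04  9.55373546e-01] toolx yaw 0.24188576403722356
L [ 0.00784813 -0.04964352] in tool; rms 6.789164110194386e-05 1.0
R [0.00683716 0.05959314] in tool; rms 8.72105541468155e-05 1.0
fin near [[-0.0219  0.0057  0.1329]]
fin top end [[0.0013 0.0056 0.1329]]
foot front [[0.1722 0.0082 0.2158]]
```

```bash
python3 -m inch '[[1,[0,0.002,0.02],[0,0,0.004]],[1,[0,0.0045,0.05],[0,0,0.004]],[1,[0,0.0045,0.08],[0,0,0.004]],[1,[0,0.0045,0.11],[0,0,0.004]],[1,[0,0.0045,0.135],[0,0,0.004]],[1,[0,0.0045,0.15],[0,0,0.004]],[1,[0,0.0045,0.155],[0,0,0.004]],[1,[0,0.0045,0.155],[0,0,0.004]],[1,[0,0.0045,0.155],[0,0,0.004]]]' 30
python3 -m inch '[[-1,[0,0,0],[0,0,0]],[-1,[0,0,0],[0,0,0]],[-1,[0,0,0],[0,0,0]],[-1,[0,0,0],[0,0,0]],[-1,[0,0,0],[0,0,0]],[-1,[0,0,0],[0,0,0]],[-1,[0,0,0],[0,0,0]],[-1,[0,0,0],[0,0,0]],[-1,[0,0,0],[0,0,0]],[-1,[0,0,0],[0,0,0]]]' 90
python3 - <<'E'
from rig import env,cams
import cv2,pickle,numpy as np
s=env.get_state();print(s["tcp_pos"],s["orientation"],s["time_s"],s["grip_width"],s["grip_force"],s["ft_force"],s["torque"])
d={n:cams.snapshot(n) for n in("wrist","top","scene")};d["state"]=s
pickle.dump(d,open("s2.pkl","wb"))
t=d["top"]["color"];q=d["scene"]["color"]
a=cv2.resize(t[110:290,270:420],(375,450),interpolation=cv2.INTER_CUBIC);b=cv2.resize(q[120:260,145:265],(386,450),interpolation=cv2.INTER_CUBIC)
cv2.imwrite("pics/c2.png",np.hstack([a,b])[:,:,::-1])
E
```

```text
time_s: 2.08
tcp_pos: [0.5021, -0.2496, 0.0743]
orientation: [3.12, 0.362, 0.001]
ft_force: [0.4, 0.3, 0.1]
grip_width: 0.0853
grip_force: 0.0
time_s: 2.92
tcp_pos: [0.5023, -0.2487, 0.0738]
orientation: [3.12, 0.364, 0.001]
ft_force: [-0.6, 3.5, 5.7]
grip_width: 0.0252
grip_force: 88.9
[ 0.50226087 -0.24869209  0.07377452] [3.12021767e+00 3.63652832e-01 6.38468812e-04] 2.9167 0.025219210781915784 88.88029217720032 [-0.64240934  3.47859647  5.73445752] [0.33723573 0.14227724 0.05101922]
```

View pics/c2.png

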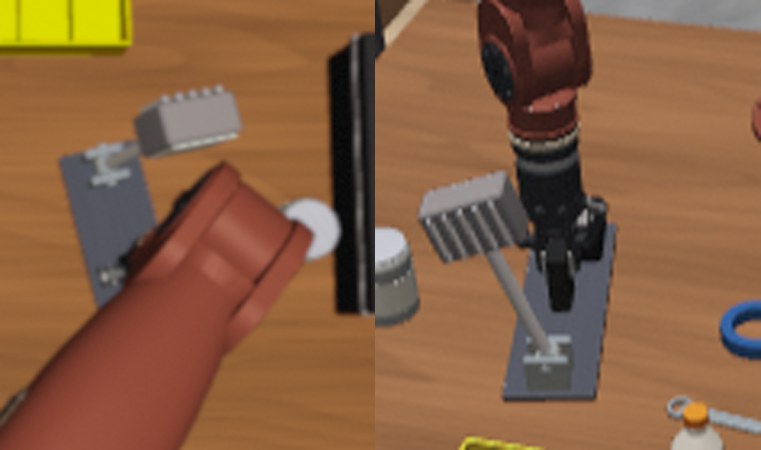

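Left crop (top camera): the lamp is clear of the arm at about (346,158) in the full picture, and the foot is flat. Right crop (scene camera): the fingers hold the fin, the mast leans left to the lamp, and nothing touches the head. Next I'll lift straight up and set up the mast-angle measurement.

```bash
cat > look.py <<'E'
import sys,pickle;from h import *
from scipy.optimize import minimize_scalar
T=np.diag([1.,-1,-1])
def light(s):
    R=Ro.from_rotvec(s["orientation"]).as_matrix();return R@T, np.array(s["tcp_pos"])+R@np.array([.001,0,.0738])
def phi_of(R): return np.arctan2(R[2,1],R[2,2])      # foot tilt about its x
def lamp(R,o,th): return o+R@np.array([.145,.21*-np.sin(th),.045+.21*np.cos(th)])
def psi(c,s,name,dbg=None):
    R,o=light(s);im=c["color"];hsv=cv2.cvtColor(im,cv2.COLOR_RGB2HSV)
    tr=px(c,[lamp(R,o,t) for t in np.linspace(-.35,.35,15)])
    m=((hsv[...,1]<50)&(hsv[...,2]>(112 if name=="top" else 58))).astype(np.uint8)
    roi=np.zeros_like(m)
    for p in tr: cv2.circle(roi,(int(p[0]),int(p[1])),26 if name=="top" else 20,1,-1)
    m&=roi
    if name!="top": m=cv2.morphologyEx(m,cv2.MORPH_CLOSE,np.ones((3,3)))
    m=cv2.morphologyEx(m,cv2.MORPH_OPEN,np.ones((9,9) if name=="top" else (7,7)))
    n,lab,st,ce=cv2.connectedComponentsWithStats(m)
    if n<2: return None
    i=1+st[1:,4].argmax();uv=ce[i]
    th=minimize_scalar(lambda t:np.sum((px(c,[lamp(R,o,t)])[0]-uv)**2),bounds=(-.5,.5),method="bounded").x
    if dbg is not None:
        q=im.copy();k=cv2.findContours((lab==i).astype(np.uint8),0,2)[0];cv2.drawContours(q,k,-1,(255,0,255),1)
        x,y=int(uv[0]),int(uv[1]);dbg.append(cv2.resize(q[max(y-50,0):y+50,x-50:x+50],(380,380),interpolation=cv2.INTER_NEAREST))
    return th,np.linalg.norm(px(c,[lamp(R,o,th)])[0]-uv),st[i,4],uv
E
python3 - <<'E'
import pickle;from look import *
d=pickle.load(open("s2.pkl","rb"));g=[]
print("phi",phi_of(light(d["state"])[0]),light(d["state"])[1])
for n in("top","scene"):print(n,psi(d[n],d["state"],n,g))
cv2.imwrite("pics/m2.png",np.hstack(g)[:,:,::-1])
E
python3 -m inch '[[-1,[0,0,-0.003],[0,0,0]],[-1,[0,0,-0.01],[0,0,0]],[-1,[0,0,-0.02],[0,0,0]],[-1,[0,0,-0.032],[0,0,0]],[-1,[0,0,-0.044],[0,0,0]],[-1,[0,0,-0.056],[0,0,0]],[-1,[0,0,-0.068],[0,0,0]],[-1,[0,0,-0.08],[0,0,0]],[-1,[0,0,-0.092],[0,0,0]],[-1,[0,0,-0.101],[0,0,0]],[-1,[0,0,-0.107],[0,0,0]],[-1,[0,0,-0.11],[0,0,0]],[-1,[0,0,-0.11],[0,0,0]],[-1,[0,0,-0.11],[0,0,0]]]' 100
python3 - <<'E'
import pickle;from look import *
from rig import env,cams
s=env.get_state();g=[];d={"state":s}
print(s["tcp_pos"],s["time_s"],"phi",phi_of(light(s)[0]),s["ft_force"],s["torque"],s["grip_force"],s["qpos"])
for n in("top","scene"):
    d[n]=cams.snapshot(n);print(n,psi(d[n],s,n,g))
pickle.dump(d,open("s3.pkl","wb"))
cv2.imwrite("pics/m3.png",np.hstack(g)[:,:,::-1])
E
```

```text
phi -0.0003003627392278964 [ 5.03266040e-01 -2.48477339e-01 -2.51009200e-05]
top (np.float64(0.38154559009829386), np.float64(0.5919304229739614), np.int32(574), array([349.3466899 , 157.30487805]))
scene (np.float64(0.3085844177551123), np.float64(0.2871639112200477), np.int32(651), array([175.4577573, 187.1843318]))
time_s: 4.23
tcp_pos: [0.5019, -0.2486, 0.1829]
orientation: [-3.12, -0.363, 0.001]
ft_force: [-0.3, 1.5, -8.5]
grip_width: 0.0249
grip_force: 98.8
[ 0.5019192  -0.24863803  0.18285388] 4.2333 phi 0.00045216465168396836 [-0.29768235  1.45789464 -8.52376355] [ 0.17093193  0.11914265 -0.06799122] 98.8333261013031 [-6.93407377e-01 -1.95463019e-02 -1.48160046e-01  1.44278372e+00
 -4.65035404e-05  2.21640454e+00]
top (np.float64(0.38757649251342324), np.float64(0.8765325278099723), np.int32(699), array([360.03433476, 148.76251788]))
scene (np.float64(0.3157335172884483), np.float64(0.1969730957086835), np.int32(692), array([171.09104046, 160.91184971]))
```

View pics/m3.png

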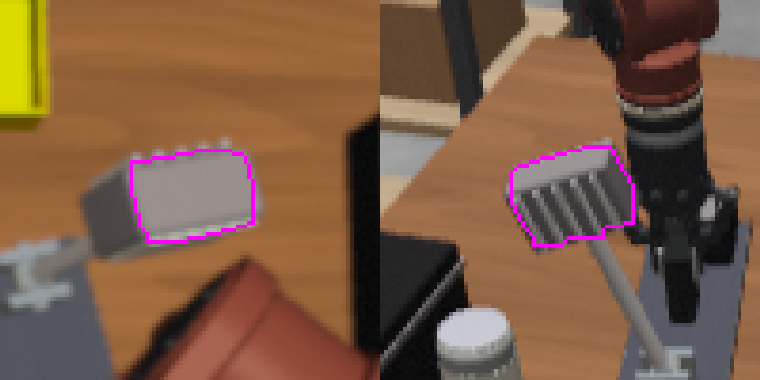

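The masks fit: the scene camera reads 0.31 rad at the +0.30 stop. However, with this grasp joint 6 would have to exceed its 3.14 limit at the bay (about 3.23). I'll set the light back down and regrasp with the half turn.

```bash
python3 -m inch '[[-1,[0,0,0.01],[0,0,0]],[-1,[0,0,0.025],[0,0,0]],[-1,[0,0,0.042],[0,0,0]],[-1,[0,0,0.059],[0,0,0]],[-1,[0,0,0.076],[0,0,0]],[-1,[0,0,0.091],[0,0,0]],[-1,[0,0,0.1],[0,0,0]],[-1,[0,0,0.105],[0,0,0]],[-1,[0,0,0.108],[0,0,0]],[-1,[0,0,0.11],[0,0,0]],[-1,[0,0,0.11],[0,0,0]],[0.3,[0,0,0.11],[0,0,0]],[1,[0,0,0.11],[0,0,0]],[1,[0,0,0.11],[0,0,0]],[1,[0,0,0.11],[0,0,0]],[1,[0,0,0.11],[0,0,0]],[1,[0,0,0.1],[0,0,0]],[1,[0,0,0.08],[0,0,0]],[1,[0,0,0.055],[0,0,0]],[1,[0,0,0.035],[0,0,0]]]' 60
python3 -m inch '[[1,[0,0,0],[0,0,-0.06]],[1,[0,0,0],[0,0,-0.12]],[1,[0,0,0],[0,0,-0.18]],[1,[0,0,0],[0,0,-0.24]],[1,[0,0,0],[0,0,-0.3]],[1,[0,0,0],[0,0,-0.36]],[1,[0,0,0],[0,0,-0.42]],[1,[0,0,0],[0,0,-0.48]],[1,[0,0,0],[0,0,-0.54]],[1,[0,0,0],[0,0,-0.6]],[1,[0,0,0],[0,0,-0.66]],[1,[0,0,0],[0,0,-0.72]],[1,[0,0,0],[0,0,-0.7854]]]'
python3 -m inch '[[1,[0,0,0],[0,0,-0.06]],[1,[0,0,0],[0,0,-0.12]],[1,[0,0,0],[0,0,-0.18]],[1,[0,0,0],[0,0,-0.24]],[1,[0,0,0],[0,0,-0.3]],[1,[0,0,0],[0,0,-0.36]],[1,[0,0,0],[0,0,-0.42]],[1,[0,0,0],[0,0,-0.48]],[1,[0,0,0],[0,0,-0.54]],[1,[0,0,0],[0,0,-0.6]],[1,[0,0,0],[0,0,-0.66]],[1,[0,0,0],[0,0,-0.72]],[1,[0,0,0],[0,0,-0.7854]],[1,[0,0,0],[0,0,-0.7854]]]'
python3 - <<'E'
import pickle;from h import *
from rig import env,cams
s=env.get_state();R=Ro.from_rotvec(s["orientation"]).as_matrix()
print(s["tcp_pos"],s["time_s"],"toolx yaw",np.arctan2(R[1,0],R[0,0])%(2*np.pi)-np.pi,s["qpos"],s["ft_force"])
d={n:cams.snapshot(n) for n in("wrist","top")};d["state"]=s;pickle.dump(d,open("s4.pkl","wb"))
c=d["top"]["color"][110:290,270:420];w=d["wrist"]["color"]
cv2.imwrite("pics/v4.png",np.hstack([cv2.resize(c,(320,384)),cv2.resize(w,(480,384))])[:,:,::-1])
E
```

```text
time_s: 6.0
tcp_pos: [0.5022, -0.2489, 0.1506]
orientation: [3.12, 0.363, 0.001]
ft_force: [0.4, -0.6, 0.8]
grip_width: 0.0851
grip_force: 0.0
time_s: 7.08
tcp_pos: [0.5022, -0.2489, 0.1492]
orientation: [1.949, 2.463, -0.0]
ft_force: [-0.7, -0.4, 0.1]
grip_width: 0.0853
grip_force: 0.0
time_s: 8.25
tcp_pos: [0.5022, -0.2489, 0.1492]
orientation: [-0.363, 3.12, -0.001]
ft_force: [0.2, -0.5, 0.3]
grip_width: 0.0857
grip_force: 0.0
[ 0.50222287 -0.24890361  0.14919403] 8.25 toolx yaw 0.23180217331459962 [-6.93413302e-01 -1.24689971e-02 -2.02279781e-01  1.38014039e+00
 -7.07085317e-05 -9.25215343e-01] [ 0.24480998 -0.49629494  0.32217773]
```

View pics/v4.png

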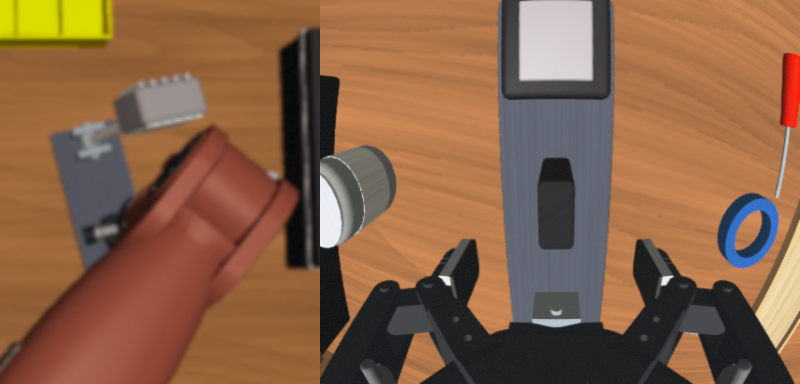

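The half-turned gripper is centred over the fin, with the battery ahead and both fingers clear of it. Now I'll regrasp, lift, and measure.

```bash
sed -i 's/^T=.*/T=np.diag([-1.,1,-1])/; s/\[.001,0,.0738\]/[-.001,0,.0738]/' look.py
python3 - <<'E'
import re
t=open("look.py").read()
t=t.replace("def lamp(R,o,th): return o+R@np.array([.145,.21*-np.sin(th),.045+.21*np.cos(th)])","def lamp(R,o,th,L=.21): return o+R@np.array([.145,L*-np.sin(th),.045+L*np.cos(th)])")
t=t.replace("    R,o=light(s);im","    L=.245 if name=='top' else .21\n    R,o=light(s);im").replace("lamp(R,o,t)","lamp(R,o,t,L)").replace("lamp(R,o,th)])[0]","lamp(R,o,th,L)])[0]")
open("look.py","w").write(t)
E
python3 -m inch '[[1,[0,0,0.02],[0,0,0]],[1,[0,0,0.04],[0,0,0]],[1,[0,0,0.06],[0,0,0]],[1,[0,0,0.072],[0,0,0]],[1,[0,0,0.0755],[0,0,0]],[1,[0,0,0.0755],[0,0,0]],[-1,[0,0,0.0755],[0,0,0]],[-1,[0,0,0.0755],[0,0,0]],[-1,[0,0,0.0755],[0,0,0]],[-1,[0,0,0.0755],[0,0,0]],[-1,[0,0,0.0755],[0,0,0]],[-1,[0,0,0.0755],[0,0,0]],[-1,[0,0,0.0755],[0,0,0]],[-1,[0,0,0.0755],[0,0,0]],[-1,[0,0,0.0755],[0,0,0]]]' 100
python3 -m inch '[[-1,[0,0,-0.003],[0,0,0]],[-1,[0,0,-0.01],[0,0,0]],[-1,[0,0,-0.02],[0,0,0]],[-1,[0,0,-0.032],[0,0,0]],[-1,[0,0,-0.044],[0,0,0]],[-1,[0,0,-0.056],[0,0,0]],[-1,[0,0,-0.068],[0,0,0]],[-1,[0,0,-0.08],[0,0,0]],[-1,[0,0,-0.092],[0,0,0]],[-1,[0,0,-0.101],[0,0,0]],[-1,[0,0,-0.107],[0,0,0]],[-1,[0,0,-0.11],[0,0,0]],[-1,[0,0,-0.11],[0,0,0]],[-1,[0,0,-0.11],[0,0,0]]]' 100
python3 - <<'E'
import pickle;from look import *
from rig import env,cams
s=env.get_state();g=[];d={"state":s}
R,o=light(s);print(s["tcp_pos"],s["time_s"],"phi",phi_of(R),"pitch",R[2,0],o,s["ft_force"],s["torque"],s["grip_force"],s["grip_width"],s["qpos"])
for n in("top","scene"):
    d[n]=cams.snapshot(n);print(n,psi(d[n],s,n,g))
pickle.dump(d,open("s5.pkl","wb"))
E
```

```text
time_s: 9.6
tcp_pos: [0.5024, -0.2488, 0.0736]
orientation: [-0.354, 3.121, -0.001]
ft_force: [-1.3, 3.1, 7.1]
grip_width: 0.0248
grip_force: 100.2
time_s: 10.77
tcp_pos: [0.5019, -0.2486, 0.1824]
orientation: [0.354, -3.121, -0.001]
ft_force: [-0.7, -0.4, -9.2]
grip_width: 0.025
grip_force: 98.8
[ 0.50192166 -0.24864814  0.18236473] 10.7667 phi 0.0004233404398952235 pitch -0.0003731257345798173 [ 0.50286239 -0.24839977  0.10856437] [-0.65065672 -0.4121493  -9.18241068] [0.22940776 0.13951772 0.0146809 ] 98.76729726791382 0.024977548686000627 [-6.93422147e-01 -1.95074603e-02 -1.49008167e-01  1.44185850e+00
 -4.00707061e-05 -9.19430430e-01]
top (np.float64(0.27112291844923425), np.float64(1.4685290671026208), np.int32(700), array([360.05, 148.81]))
scene (np.float64(0.3110200346122197), np.float64(0.32887754941558445), np.int32(700), array([171.17857143, 161.02285714]))
```

```bash
cat > plan.py <<'E'
# plan.py N dx dy dz dyaw [phimax]: look, update the mast estimate, print rows for the next call (world shifts, m, rad)
import sys,pickle,os;from look import *
from scipy.optimize import least_squares
from rig import env,cams
DT=1/120;LAG=.04
P=dict(k=.45,g=.61,c=.10,I=.0133,mL=.0618,b=0.)
def sim(x,phi0,rows,acc,tail,p=P):
    """rows: phi at row ends; acc: hinge accel along light y per row; returns psi,dpsi histories at DT"""
    n=len(rows)*10;cmd=np.r_[np.interp(np.arange(1,n+1)/10,np.arange(len(rows)+1),np.r_[phi0,rows]),np.full(int(tail/DT),rows[-1] if len(rows) else phi0)]
    a=np.r_[np.repeat(acc,10),np.zeros(int(tail/DT))];f=phi0;fv=0;psi,v=x;H=[]
    for i,u in enumerate(cmd):
        fn=f+(u-f)*DT/LAG;fvn=(fn-f)/DT;fa=np.clip((fvn-fv)/DT,-10,10);f,fv=fn,fvn
        e=f+p["b"]
        v+=DT*(p["g"]*np.sin(psi)-p["k"]*(psi-e)-p["c"]*(v-fv)+p["mL"]*(a[i]+.03*fa))/p["I"];psi+=v*DT
        if abs(psi-f)>.3: psi=f+.3*np.sign(psi-f);v=fv
        H.append((psi,v))
    return np.array(H)
mj=lambda s:10*s**3-15*s**4+6*s**5
def tool(yaw,phi): return (Ro.from_euler("z",yaw)*Ro.from_euler("x",phi)).as_matrix()@T
if __name__=="__main__":
    N=int(sys.argv[1]);dx,dy,dz,dw=map(float,sys.argv[2:6]);pm=float(sys.argv[6]) if len(sys.argv)>6 else .15
    s=env.get_state();R,o=light(s)
    if os.path.exists("est.pkl"):
        E=pickle.load(open("est.pkl","rb"))
        if "b" in E: P["b"]=E["b"]
        if s["time_s"]>E["t"]+.2:      # the planned call has been run
            H=sim(E["x"],E["phi0"],E["rows"],E["acc"],max(0,s["time_s"]-E["t"]-len(E["rows"])/12-E["wait"])+1e-9) if 1 else 0
            x=H[-1];E.update(p=E["pn"],yaw=E["yawn"],phi0=E["rows"][-1])
        else: x=np.array(E["x"])
    else: E=dict(p=np.array(s["tcp_pos"]),yaw=np.arctan2(R[1,0],R[0,0]),phi0=0.,b=0.,log=[]);x=np.array([.3,0.])
    g=[];M={}
    for n in("scene","top"):
        m=psi(cams.snapshot(n),s,n,g);M[n]=m
    f=phi_of(R);a=M["scene"][0]+f-.011 if M["scene"] else np.nan;b=M["top"][0]+f+.03 if M["top"] else np.nan
    z=[(v,w) for v,w,q,A in((a,.6,M["scene"],480),(b,.4,M["top"],450)) if q and q[1]<6 and q[2]>A]
    meas=sum(v*w for v,w in z)/sum(w for v,w in z) if z else x[0]
    err=meas-x[0];E["b"]=float(np.clip(E["b"]+.12*err,-.05,.05)) if abs(x[0]-E["phi0"])<.28 else E["b"]
    print(f"t {s['time_s']:.2f} phi {f:.3f} pred {x[0]:.3f} scene {a:.3f} top {b:.3f} meas {meas:.3f} v {x[1]:.3f} b {E['b']:.3f} areas",[(M[k][2],round(M[k][1],1)) if M[k] else None for k in M],"org",o.round(3),"yaw",round(np.arctan2(R[1,0],R[0,0]),3),"F",np.round(s["ft_force"],1),"q5",s["qpos"][3:].round(2))
    E["log"].append((s["time_s"],x[0],a,b));x=np.array([x[0]+.8*err,x[1]+1.1*err]);P["b"]=E["b"]
    # hold while the cameras ran (0.1 s)
    x=sim(x,E["phi0"],[],[],.1)[-1]
    sf=mj(np.arange(1,N-1)/(N-2)) if N>4 else np.ones(N);sf=np.r_[sf,np.ones(N-len(sf))]
    yl=(-np.sin(E["yaw"])*dx+np.cos(E["yaw"])*dy+.145*dw)*np.r_[0,0,sf];acc=np.diff(yl,2)*144
    def cost(u):
        H=sim(x,E["phi0"],u,acc,.5);d=np.diff(np.r_[E["phi0"],u]);e=H[N*10:]
        return np.r_[.25*H[:N*10:5,0],2*e[::5,0],.6*e[::10,1],.5*d,1.5*np.diff(np.r_[0,d]),4*u[-1],.1*u]
    u=least_squares(cost,np.full(N,E["phi0"]),bounds=(-pm,pm),max_nfev=40).x;u=np.round(u/.004)*.004
    H=sim(x,E["phi0"],u,acc,.1);R0=tool(E["yaw"],E["phi0"]);rows=[]
    for i in range(N):
        R1=tool(E["yaw"]+sf[i]*dw,u[i]);sh=R0.T@(np.array([dx,dy,dz])*sf[i]);tu=Ro.from_matrix(R0.T@R1).as_rotvec()/2
        rows.append([-1,[round(v,3)+0 for v in sh],[round(v,3)+0 for v in tu]])
    print("end psi",H[N*10-1].round(3),"max",abs(H[:,0]).max().round(3))
    print(str(rows).replace(" ","").replace("-0.0,","0,").replace("-0.0]","0]").replace("0.0,","0,").replace("0.0]","0]"))
    E.update(t=env.get_state()["time_s"],x=list(x),rows=u,acc=acc,wait=0.,pn=E["p"]+[dx,dy,dz],yawn=E["yaw"]+dw);pickle.dump(E,open("est.pkl","wb"))
    pickle.dump(g,open("g.pkl","wb"))
E
python3 plan.py 20 0 0 0 0 0.26
```

```text
t 10.87 phi 0.001 pred 0.300 scene 0.302 top 0.302 meas 0.302 v 0.000 b 0.000 areas [(np.int32(692), np.float64(0.1)), (np.int32(700), np.float64(1.4))] org [ 0.503 -0.248  0.108] yaw 0.226 F [-0.1  1.  -8. ] q5 [ 1.44 -0.   -0.92]
end psi [-0.024 -0.034] max 0.299
[[-1,[np.float64(0.0),np.float64(0.0),np.float64(0.0)],[np.float64(0.022),np.float64(0.0),np.float64(0.0)]],[-1,[np.float64(0.0),np.float64(0.0),np.float64(0.0)],[np.float64(0.05),np.float64(0.0),np.float64(0.0)]],[-1,[np.float64(0.0),np.float64(0.0),np.float64(0.0)],[np.float64(0.066),np.float64(0.0),np.float64(0.0)]],[-1,[np.float64(0.0),np.float64(0.0),np.float64(0.0)],[np.float64(0.07),np.float64(0.0),np.float64(0.0)]],[-1,[np.float64(0.0),np.float64(0.0),np.float64(0.0)],[np.float64(0.066),np.float64(0.0),np.float64(0.0)]],[-1,[np.float64(0.0),np.float64(0.0),np.float64(0.0)],[np.float64(0.056),np.float64(0.0),np.float64(0.0)]],[-1,[np.float64(0.0),np.float64(0.0),np.float64(0.0)],[np.float64(0.044),np.float64(0.0),np.float64(0.0)]],[-1,[np.float64(0.0),np.float64(0.0),np.float64(0.0)],[np.float64(0.032),np.float64(0.
[... 600 characters left out ...]
(0.0)],[np.float64(-0.002),np.float64(0.0),np.float64(0.0)]],[-1,[np.float64(0.0),np.float64(0.0),np.float64(0.0)],[np.float64(-0.002),np.float64(0.0),np.float64(0.0)]],[-1,[np.float64(0.0),np.float64(0.0),np.float64(0.0)],[np.float64(-0.002),np.float64(0.0),np.float64(0.0)]],[-1,[np.float64(0.0),np.float64(0.0),np.float64(0.0)],[np.float64(-0.002),np.float64(0.0),np.float64(0.0)]],[-1,[np.float64(0.0),np.float64(0.0),np.float64(0.0)],[np.float64(0.0),np.float64(0.0),np.float64(0.0)]],[-1,[np.float64(0.0),np.float64(0.0),np.float64(0.0)],[np.float64(0.0),np.float64(0.0),np.float64(0.0)]],[-1,[np.float64(0.0),np.float64(0.0),np.float64(0.0)],[np.float64(0.0),np.float64(0.0),np.float64(0.0)]]]
```

```bash
sed -i 's/round(v,3)+0 for/round(float(v),3)+0 for/g; s/np.int32//' plan.py; rm est.pkl; python3 plan.py 10 0 0 0 0 0.26
```

```text
t 10.97 phi 0.001 pred 0.300 scene 0.303 top 0.302 meas 0.302 v 0.000 b 0.000 areas [(np.int32(694), np.float64(0.1)), (np.int32(702), np.float64(1.4))] org [ 0.503 -0.248  0.108] yaw 0.226 F [-0.1  0.4 -7.1] q5 [ 1.44 -0.   -0.92]
end psi [-0.006  0.059] max 0.299
[[-1,[0,0,0],[0.024,0,0]],[-1,[0,0,0],[0.054,0,0]],[-1,[0,0,0],[0.07,0,0]],[-1,[0,0,0],[0.072,0,0]],[-1,[0,0,0],[0.066,0,0]],[-1,[0,0,0],[0.052,0,0]],[-1,[0,0,0],[0.038,0,0]],[-1,[0,0,0],[0.022,0,0]],[-1,[0,0,0],[0.01,0,0]],[-1,[0,0,0],[0.002,0,0]]]
```

```bash
python3 -m inch '[[-1,[0,0,0],[0.024,0,0]],[-1,[0,0,0],[0.054,0,0]],[-1,[0,0,0],[0.07,0,0]],[-1,[0,0,0],[0.072,0,0]],[-1,[0,0,0],[0.066,0,0]],[-1,[0,0,0],[0.052,0,0]],[-1,[0,0,0],[0.038,0,0]],[-1,[0,0,0],[0.022,0,0]],[-1,[0,0,0],[0.01,0,0]],[-1,[0,0,0],[0.002,0,0]]]' >/dev/null; python3 plan.py 8 0 0 0 0 0.2; python3 - <<'E'
import pickle,cv2,numpy as np
cv2.imwrite("pics/g6.png",np.hstack(pickle.load(open("g.pkl","rb")))[:,:,::-1])
E
```

```text
t 11.90 phi -0.001 pred -0.006 scene -0.025 top -0.009 meas -0.019 v 0.059 b -0.002 areas [(np.int32(706), np.float64(0.7)), (np.int32(814), np.float64(2.1))] org [ 0.503 -0.25   0.109] yaw 0.225 F [-0.2  0.4 -7.7] q5 [ 1.44 -0.   -0.92]
end psi [-0.001 -0.021] max 0.015
[[-1,[0,0,0],[-0.002,0,0]],[-1,[0,0,0],[-0.006,0,0]],[-1,[0,0,0],[-0.008,0,0]],[-1,[0,0,0],[-0.008,0,0]],[-1,[0,0,0],[-0.008,0,0]],[-1,[0,0,0],[-0.006,0,0]],[-1,[0,0,0],[-0.004,0,0]],[-1,[0,0,0],[-0.002,0,0]]]
```

View pics/g6.png

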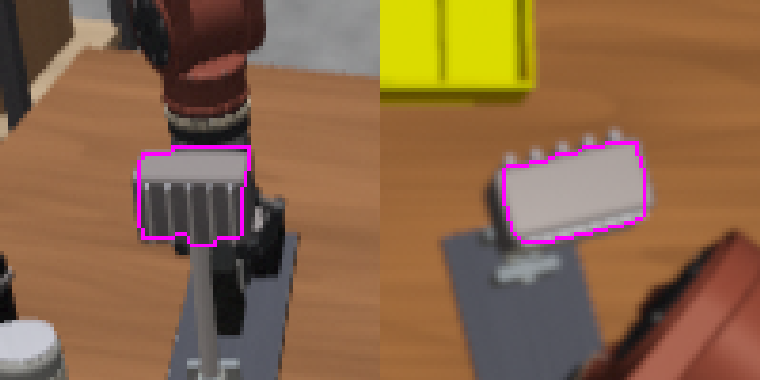

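Beautiful: the mast now stands upright in both views, with the lamp outlined at about (193,197) in the left crop. I'll carry on balancing.

```bash
python3 -m inch '[[-1,[0,0,0],[-0.002,0,0]],[-1,[0,0,0],[-0.006,0,0]],[-1,[0,0,0],[-0.008,0,0]],[-1,[0,0,0],[-0.008,0,0]],[-1,[0,0,0],[-0.008,0,0]],[-1,[0,0,0],[-0.006,0,0]],[-1,[0,0,0],[-0.004,0,0]],[-1,[0,0,0],[-0.002,0,0]]]' >/dev/null; python3 plan.py 9 0 0 0 0
```

```text
t 12.67 phi -0.001 pred -0.001 scene -0.032 top -0.026 meas -0.030 v -0.021 b -0.005 areas [(np.int32(703), np.float64(0.4)), (np.int32(806), np.float64(2.1))] org [ 0.503 -0.249  0.109] yaw 0.226 F [ 0.5  0.9 -8.5] q5 [ 1.44 -0.   -0.92]
end psi [ 0.002 -0.024] max 0.032
[[-1,[0,0,0],[-0.006,0,0]],[-1,[0,0,0],[-0.01,0,0]],[-1,[0,0,0],[-0.014,0,0]],[-1,[0,0,0],[-0.016,0,0]],[-1,[0,0,0],[-0.014,0,0]],[-1,[0,0,0],[-0.012,0,0]],[-1,[0,0,0],[-0.008,0,0]],[-1,[0,0,0],[-0.006,0,0]],[-1,[0,0,0],[-0.002,0,0]]]
```

```bash
python3 -m inch '[[-1,[0,0,0],[-0.006,0,0]],[-1,[0,0,0],[-0.01,0,0]],[-1,[0,0,0],[-0.014,0,0]],[-1,[0,0,0],[-0.016,0,0]],[-1,[0,0,0],[-0.014,0,0]],[-1,[0,0,0],[-0.012,0,0]],[-1,[0,0,0],[-0.008,0,0]],[-1,[0,0,0],[-0.006,0,0]],[-1,[0,0,0],[-0.002,0,0]]]' >/dev/null; python3 plan.py 10 0 0 0 0
```

```text
t 13.52 phi 0.003 pred 0.002 scene -0.039 top -0.032 meas -0.036 v -0.024 b -0.010 areas [(np.int32(719), np.float64(0.7)), (np.int32(815), np.float64(2.1))] org [ 0.503 -0.248  0.109] yaw 0.226 F [-0.2  0.3 -8.3] q5 [ 1.44  0.   -0.92]
end psi [ 0.001 -0.023] max 0.038
[[-1,[0,0,0],[-0.006,0,0]],[-1,[0,0,0],[-0.012,0,0]],[-1,[0,0,0],[-0.016,0,0]],[-1,[0,0,0],[-0.018,0,0]],[-1,[0,0,0],[-0.018,0,0]],[-1,[0,0,0],[-0.014,0,0]],[-1,[0,0,0],[-0.01,0,0]],[-1,[0,0,0],[-0.006,0,0]],[-1,[0,0,0],[-0.004,0,0]],[-1,[0,0,0],[-0.002,0,0]]]
```

```bash
python3 -m inch '[[-1,[0,0,0],[-0.006,0,0]],[-1,[0,0,0],[-0.012,0,0]],[-1,[0,0,0],[-0.016,0,0]],[-1,[0,0,0],[-0.018,0,0]],[-1,[0,0,0],[-0.018,0,0]],[-1,[0,0,0],[-0.014,0,0]],[-1,[0,0,0],[-0.01,0,0]],[-1,[0,0,0],[-0.006,0,0]],[-1,[0,0,0],[-0.004,0,0]],[-1,[0,0,0],[-0.002,0,0]]]' >/dev/null; python3 plan.py 10 0 0 0 0
```

```text
t 14.45 phi 0.007 pred 0.001 scene -0.033 top -0.024 meas -0.029 v -0.023 b -0.013 areas [(np.int32(711), np.float64(0.6)), (np.int32(800), np.float64(2.2))] org [ 0.503 -0.248  0.109] yaw 0.226 F [-0.5  0.9 -7.8] q5 [ 1.45  0.   -0.92]
end psi [ 0.007 -0.007] max 0.032
[[-1,[0,0,0],[-0.006,0,0]],[-1,[0,0,0],[-0.012,0,0]],[-1,[0,0,0],[-0.016,0,0]],[-1,[0,0,0],[-0.016,0,0]],[-1,[0,0,0],[-0.016,0,0]],[-1,[0,0,0],[-0.012,0,0]],[-1,[0,0,0],[-0.008,0,0]],[-1,[0,0,0],[-0.004,0,0]],[-1,[0,0,0],[-0.002,0,0]],[-1,[0,0,0],[-0.002,0,0]]]
```

```bash
sed -i 's/4\*u\[-1\],.1\*u\]/4*(u[-1]+P["b"]),.1*(u+P["b"])]/' plan.py; python3 -m inch '[[-1,[0,0,0],[-0.006,0,0]],[-1,[0,0,0],[-0.012,0,0]],[-1,[0,0,0],[-0.016,0,0]],[-1,[0,0,0],[-0.016,0,0]],[-1,[0,0,0],[-0.016,0,0]],[-1,[0,0,0],[-0.012,0,0]],[-1,[0,0,0],[-0.008,0,0]],[-1,[0,0,0],[-0.004,0,0]],[-1,[0,0,0],[-0.002,0,0]],[-1,[0,0,0],[-0.002,0,0]]]' >/dev/null; python3 plan.py 10 0 0 0 0
```

```text
t 15.38 phi 0.011 pred 0.007 scene 0.026 top 0.037 meas 0.030 v -0.007 b -0.010 areas [(np.int32(697), np.float64(0.6)), (np.int32(799), np.float64(2.2))] org [ 0.503 -0.247  0.109] yaw 0.226 F [-0.8  0.7 -7.7] q5 [ 1.45  0.01 -0.92]
end psi [-0.002  0.002] max 0.03
[[-1,[0,0,0],[0.004,0,0]],[-1,[0,0,0],[0.008,0,0]],[-1,[0,0,0],[0.01,0,0]],[-1,[0,0,0],[0.012,0,0]],[-1,[0,0,0],[0.012,0,0]],[-1,[0,0,0],[0.01,0,0]],[-1,[0,0,0],[0.008,0,0]],[-1,[0,0,0],[0.006,0,0]],[-1,[0,0,0],[0.002,0,0]],[-1,[0,0,0],[0.002,0,0]]]
```

```bash
python3 -m inch '[[-1,[0,0,0],[0.004,0,0]],[-1,[0,0,0],[0.008,0,0]],[-1,[0,0,0],[0.01,0,0]],[-1,[0,0,0],[0.012,0,0]],[-1,[0,0,0],[0.012,0,0]],[-1,[0,0,0],[0.01,0,0]],[-1,[0,0,0],[0.008,0,0]],[-1,[0,0,0],[0.006,0,0]],[-1,[0,0,0],[0.002,0,0]],[-1,[0,0,0],[0.002,0,0]]]' >/dev/null; python3 plan.py 11 0 0 0 0
```

```text
t 16.32 phi 0.009 pred -0.002 scene 0.085 top 0.102 meas 0.092 v 0.002 b 0.001 areas [(np.int32(688), np.float64(0.3)), (np.int32(777), np.float64(2.0))] org [ 0.503 -0.248  0.109] yaw 0.226 F [ 0.1 -0.8 -8.9] q5 [ 1.45  0.01 -0.92]
end psi [-0.003  0.017] max 0.092
[[-1,[0,0,0],[0.012,0,0]],[-1,[0,0,0],[0.024,0,0]],[-1,[0,0,0],[0.034,0,0]],[-1,[0,0,0],[0.038,0,0]],[-1,[0,0,0],[0.036,0,0]],[-1,[0,0,0],[0.032,0,0]],[-1,[0,0,0],[0.026,0,0]],[-1,[0,0,0],[0.02,0,0]],[-1,[0,0,0],[0.014,0,0]],[-1,[0,0,0],[0.008,0,0]],[-1,[0,0,0],[0.006,0,0]]]
```

```bash
cat > fit.py <<'E'
import plan;from plan import *
calls=[[.024,.054,.07,.072,.066,.052,.038,.022,.01,.002],[-.002,-.006,-.008,-.008,-.008,-.006,-.004,-.002],[-.006,-.01,-.014,-.016,-.014,-.012,-.008,-.006,-.002],[-.006,-.012,-.016,-.018,-.018,-.014,-.01,-.006,-.004,-.002],[-.006,-.012,-.016,-.016,-.016,-.012,-.008,-.004,-.002,-.002],[.004,.008,.01,.012,.012,.01,.008,.006,.002,.002]]
E=pickle.load(open("est.pkl","rb"));z=[.6*l[2]+.4*l[3] for l in E["log"]]
def pred(q,z0=None):
    p=dict(P,g=.61*q[0],I=.0133*q[0],mL=.0618*q[0],b=q[1]);plan.LAG=q[2];x=[.3,0];f=0.;out=[]
    for i,c in enumerate(calls):
        u=f-2*np.array(c);H=sim(x,f,u,np.zeros(len(u)),.1,p);n=len(u)*10
        if n-1<len(H): out.append(H[n-1,0])
        x=H[-1].copy();f=u[-1]
        if i>0 or 1:   # restart at the measured angle, keeping the innovation's share in speed
            e=z[i+1]-H[n-1,0];x=[x[0]+e*q[3],x[1]+1.4*e*q[3]]
    return np.array(out)
r=lambda q:np.r_[(pred(q)-z[1:7]),.02*(q[0]-1.02)/.08*.5,.01*q[1]/.01*.5,.02*(q[2]-.04)/.03*.5,.02*(q[3]-1)]
s=least_squares(r,[1.,0,.04,1.]);print(s.x,(pred(s.x)-z[1:7]).round(3),np.round(z,3))
for m in(.9,1,1.15):
    s=least_squares(lambda q:r(np.r_[m,q]),[0,.04,1.]);print(m,s.x,s.cost,(pred(np.r_[m,s.x])-z[1:7]).round(3))
E
python3 fit.py
```

```text
[ 1.06865688 -0.0050262   0.02062065  0.76555527] [ 0.005 -0.001 -0.003  0.003  0.004 -0.003] [ 0.302 -0.019 -0.03  -0.036 -0.029  0.03   0.092]
0.9 [-0.00605591  0.0929041  -0.38389147] 0.0010885951185337019 [-0.008 -0.014 -0.013  0.003  0.02  -0.006]
1 [-0.00509712  0.04963915  1.8973272 ] 0.0003298087570224668 [ 0.001  0.003  0.008  0.008 -0.012 -0.006]
1.15 [-0.00293619  0.00462348  0.44932489] 0.0003533976789218906 [ 0.002  0.004  0.002 -0.002 -0.012  0.003]
```

```bash
sed -i 's/^P=dict.*/P=dict(k=.45,g=.652,c=.10,I=.0142,mL=.066,b=0.)/; s/LAG=.04/LAG=.021/; s/+.12\*err/+.05*err/' plan.py; python3 - <<'E'
import pickle
E=pickle.load(open("est.pkl","rb"));E["b"]=-.0045;pickle.dump(E,open("est.pkl","wb"))
E
python3 plan.py 9 0 0 0 0
```

```text
t 16.42 phi 0.008 pred 0.086 scene 0.107 top 0.122 meas 0.113 v 0.138 b -0.003 areas [(np.int32(668), np.float64(0.4)), (np.int32(774), np.float64(2.0))] org [ 0.503 -0.248  0.109] yaw 0.226 F [-0.2  0.5 -8.2] q5 [ 1.45  0.   -0.92]
end psi [-0.001  0.084] max 0.134
[[-1,[0,0,0],[0.02,0,0]],[-1,[0,0,0],[0.042,0,0]],[-1,[0,0,0],[0.058,0,0]],[-1,[0,0,0],[0.062,0,0]],[-1,[0,0,0],[0.056,0,0]],[-1,[0,0,0],[0.044,0,0]],[-1,[0,0,0],[0.028,0,0]],[-1,[0,0,0],[0.014,0,0]],[-1,[0,0,0],[0.004,0,0]]]
```

```bash
python3 -m inch '[[-1,[0,0,0],[0.02,0,0]],[-1,[0,0,0],[0.042,0,0]],[-1,[0,0,0],[0.058,0,0]],[-1,[0,0,0],[0.062,0,0]],[-1,[0,0,0],[0.056,0,0]],[-1,[0,0,0],[0.044,0,0]],[-1,[0,0,0],[0.028,0,0]],[-1,[0,0,0],[0.014,0,0]],[-1,[0,0,0],[0.004,0,0]]]' >/dev/null; python3 plan.py 9 0 0 0 0
```

```text
t 17.27 phi 0.003 pred -0.001 scene 0.035 top 0.051 meas 0.041 v 0.084 b -0.001 areas [(np.int32(691), np.float64(0.6)), (np.int32(789), np.float64(2.0))] org [ 0.503 -0.249  0.109] yaw 0.225 F [ 0.3 -1.3 -8.2] q5 [ 1.44  0.   -0.92]
end psi [0.004 0.041] max 0.048
[[-1,[0,0,0],[0.006,0,0]],[-1,[0,0,0],[0.014,0,0]],[-1,[0,0,0],[0.02,0,0]],[-1,[0,0,0],[0.02,0,0]],[-1,[0,0,0],[0.018,0,0]],[-1,[0,0,0],[0.014,0,0]],[-1,[0,0,0],[0.01,0,0]],[-1,[0,0,0],[0.004,0,0]],[-1,[0,0,0],[0,0,0]]]
```

```bash
python3 -m inch '[[-1,[0,0,0],[0.006,0,0]],[-1,[0,0,0],[0.014,0,0]],[-1,[0,0,0],[0.02,0,0]],[-1,[0,0,0],[0.02,0,0]],[-1,[0,0,0],[0.018,0,0]],[-1,[0,0,0],[0.014,0,0]],[-1,[0,0,0],[0.01,0,0]],[-1,[0,0,0],[0.004,0,0]],[-1,[0,0,0],[0,0,0]]]' >/dev/null; python3 plan.py 9 0 0 0 0
```

```text
t 18.12 phi 0.001 pred 0.004 scene 0.022 top 0.035 meas 0.027 v 0.041 b 0.000 areas [(np.int32(690), np.float64(0.7)), (np.int32(801), np.float64(2.2))] org [ 0.503 -0.249  0.109] yaw 0.226 F [ 0.  -0.  -8.8] q5 [ 1.44  0.   -0.92]
end psi [0.001 0.031] max 0.031
[[-1,[0,0,0],[0.004,0,0]],[-1,[0,0,0],[0.01,0,0]],[-1,[0,0,0],[0.012,0,0]],[-1,[0,0,0],[0.014,0,0]],[-1,[0,0,0],[0.012,0,0]],[-1,[0,0,0],[0.01,0,0]],[-1,[0,0,0],[0.006,0,0]],[-1,[0,0,0],[0.004,0,0]],[-1,[0,0,0],[0,0,0]]]
```

```bash
python3 -m inch '[[-1,[0,0,0],[0.004,0,0]],[-1,[0,0,0],[0.01,0,0]],[-1,[0,0,0],[0.012,0,0]],[-1,[0,0,0],[0.014,0,0]],[-1,[0,0,0],[0.012,0,0]],[-1,[0,0,0],[0.01,0,0]],[-1,[0,0,0],[0.006,0,0]],[-1,[0,0,0],[0.004,0,0]],[-1,[0,0,0],[0,0,0]]]' >/dev/null; python3 plan.py 9 0 0 0 0
```

```text
t 18.97 phi 0.000 pred 0.001 scene -0.003 top 0.007 meas 0.001 v 0.031 b 0.000 areas [(np.int32(696), np.float64(0.5)), (np.int32(801), np.float64(2.0))] org [ 0.503 -0.249  0.109] yaw 0.226 F [ 0.1  0.2 -8.1] q5 [ 1.44  0.   -0.92]
end psi [0.001 0.004] max 0.005
[[-1,[0,0,0],[0,0,0]],[-1,[0,0,0],[0.002,0,0]],[-1,[0,0,0],[0.002,0,0]],[-1,[0,0,0],[0.002,0,0]],[-1,[0,0,0],[0.002,0,0]],[-1,[0,0,0],[0.002,0,0]],[-1,[0,0,0],[0,0,0]],[-1,[0,0,0],[0,0,0]],[-1,[0,0,0],[0,0,0]]]
```

```bash
python3 -m inch '[[-1,[0,0,0],[0,0,0]],[-1,[0,0,0],[0.002,0,0]],[-1,[0,0,0],[0.002,0,0]],[-1,[0,0,0],[0.002,0,0]],[-1,[0,0,0],[0.002,0,0]],[-1,[0,0,0],[0.002,0,0]],[-1,[0,0,0],[0,0,0]],[-1,[0,0,0],[0,0,0]],[-1,[0,0,0],[0,0,0]]]' >/dev/null; python3 plan.py 10 0 0 0 0
```

```text
t 19.82 phi -0.000 pred 0.001 scene -0.036 top -0.027 meas -0.033 v 0.004 b -0.002 areas [(np.int32(707), np.float64(0.6)), (np.int32(802), np.float64(2.1))] org [ 0.503 -0.249  0.109] yaw 0.226 F [ 0.3  0.3 -8.1] q5 [ 1.44 -0.   -0.92]
end psi [ 0.001 -0.   ] max 0.032
[[-1,[0,0,0],[-0.004,0,0]],[-1,[0,0,0],[-0.01,0,0]],[-1,[0,0,0],[-0.012,0,0]],[-1,[0,0,0],[-0.014,0,0]],[-1,[0,0,0],[-0.014,0,0]],[-1,[0,0,0],[-0.012,0,0]],[-1,[0,0,0],[-0.008,0,0]],[-1,[0,0,0],[-0.006,0,0]],[-1,[0,0,0],[-0.002,0,0]],[-1,[0,0,0],[-0.002,0,0]]]
```

```bash
python3 -m inch '[[-1,[0,0,0],[-0.004,0,0]],[-1,[0,0,0],[-0.01,0,0]],[-1,[0,0,0],[-0.012,0,0]],[-1,[0,0,0],[-0.014,0,0]],[-1,[0,0,0],[-0.014,0,0]],[-1,[0,0,0],[-0.012,0,0]],[-1,[0,0,0],[-0.008,0,0]],[-1,[0,0,0],[-0.006,0,0]],[-1,[0,0,0],[-0.002,0,0]],[-1,[0,0,0],[-0.002,0,0]]]' >/dev/null; python3 plan.py 10 0 0 0 0
```

```text
t 20.75 phi 0.003 pred 0.001 scene -0.068 top -0.062 meas -0.066 v -0.000 b -0.005 areas [(np.int32(717), np.float64(0.5)), (np.int32(812), np.float64(2.3))] org [ 0.503 -0.248  0.109] yaw 0.226 F [-0.3  0.4 -7.1] q5 [ 1.44  0.   -0.92]
end psi [ 0.001 -0.017] max 0.064
[[-1,[0,0,0],[-0.008,0,0]],[-1,[0,0,0],[-0.018,0,0]],[-1,[0,0,0],[-0.024,0,0]],[-1,[0,0,0],[-0.028,0,0]],[-1,[0,0,0],[-0.026,0,0]],[-1,[0,0,0],[-0.022,0,0]],[-1,[0,0,0],[-0.016,0,0]],[-1,[0,0,0],[-0.01,0,0]],[-1,[0,0,0],[-0.004,0,0]],[-1,[0,0,0],[-0.002,0,0]]]
```

```bash
sed -i 's/x\[0\]+.8\*err,x\[1\]+1.1\*err/x[0]+.9*err,x[1]+1.8*err/' plan.py; python3 plan.py 9 0 0 0 0
```

```text
t 20.85 phi 0.004 pred -0.061 scene -0.080 top -0.078 meas -0.079 v -0.096 b -0.006 areas [(np.int32(702), np.float64(0.6)), (np.int32(808), np.float64(2.3))] org [ 0.503 -0.248  0.109] yaw 0.226 F [-0.6 -0.5 -9.7] q5 [ 1.45  0.   -0.92]
end psi [ 0.003 -0.061] max 0.096
[[-1,[0,0,0],[-0.014,0,0]],[-1,[0,0,0],[-0.03,0,0]],[-1,[0,0,0],[-0.04,0,0]],[-1,[0,0,0],[-0.044,0,0]],[-1,[0,0,0],[-0.04,0,0]],[-1,[0,0,0],[-0.032,0,0]],[-1,[0,0,0],[-0.02,0,0]],[-1,[0,0,0],[-0.01,0,0]],[-1,[0,0,0],[-0.002,0,0]]]
```

```bash
python3 -m inch '[[-1,[0,0,0],[-0.014,0,0]],[-1,[0,0,0],[-0.03,0,0]],[-1,[0,0,0],[-0.04,0,0]],[-1,[0,0,0],[-0.044,0,0]],[-1,[0,0,0],[-0.04,0,0]],[-1,[0,0,0],[-0.032,0,0]],[-1,[0,0,0],[-0.02,0,0]],[-1,[0,0,0],[-0.01,0,0]],[-1,[0,0,0],[-0.002,0,0]]]' >/dev/null; python3 plan.py 8 0 0 0 0
```

```text
t 21.70 phi 0.005 pred 0.003 scene -0.033 top -0.014 meas -0.025 v -0.061 b -0.007 areas [(np.int32(743), np.float64(0.1)), (np.int32(807), np.float64(2.2))] org [ 0.503 -0.248  0.109] yaw 0.227 F [-1.5 -0.8 -8.5] q5 [ 1.45  0.   -0.92]
end psi [ 0.002 -0.03 ] max 0.034
[[-1,[0,0,0],[-0.006,0,0]],[-1,[0,0,0],[-0.012,0,0]],[-1,[0,0,0],[-0.016,0,0]],[-1,[0,0,0],[-0.016,0,0]],[-1,[0,0,0],[-0.014,0,0]],[-1,[0,0,0],[-0.01,0,0]],[-1,[0,0,0],[-0.004,0,0]],[-1,[0,0,0],[0,0,0]]]
```

```bash
cat > fit2.py <<'E'
import plan,re;from plan import *
src=open("fit.py").read();calls=eval(re.search(r"calls=(.*)",src).group(1))
calls+=[[],[.02,.042,.058,.062,.056,.044,.028,.014,.004],[.006,.014,.02,.02,.018,.014,.01,.004,0],[.004,.01,.012,.014,.012,.01,.006,.004,0],[0,.002,.002,.002,.002,.002,0,0,0],[-.004,-.01,-.012,-.014,-.014,-.012,-.008,-.006,-.002,-.002],[],[-.014,-.03,-.04,-.044,-.04,-.032,-.02,-.01,-.002]]
E=pickle.load(open("est.pkl","rb"));z=[.6*l[2]+.4*l[3] for l in E["log"]]
def pred(q):
    p=dict(P,g=.61*q[0],I=.0133*q[0],mL=.0618*q[0],b=q[1],c=q[5],k=q[6]);plan.LAG=q[2];x=[.3,0];f=0.;out=[]
    for i,c in enumerate(calls):
        x=sim(x,f,[],[],.1,p)[-1]
        if c: u=f-2*np.array(c);x=sim(x,f,u,np.zeros(len(u)),0,p)[-1];f=u[-1]
        out.append(x[0]);e=z[i+1]-x[0];x=[x[0]+e*q[4],x[1]+e*q[3]]
    return np.array(out)
zz=np.array(z[1:len(calls)+1]);pr=np.array([1.02,0,.03,1.6,.9,.1,.45]);sg=np.array([.08,.01,.02,.8,.2,.005,.015])
s=least_squares(lambda q:np.r_[(pred(q)-zz)/.01,(q-pr)/sg],pr);print(s.x.round(4),s.cost,(pred(s.x)-zz).round(3))
E
python3 fit2.py
```

```text
[ 1.0834 -0.0045  0.0144  1.5782  0.9008  0.0989  0.447 ] 2.2038651116074326 [ 0.005 -0.002 -0.006 -0.001 -0.003  0.003 -0.001 -0.     0.004 -0.003
  0.001 -0.002 -0.     0.013]
```

```bash
sed -i 's/^P=dict.*/P=dict(k=.447,g=.661,c=.099,I=.0144,mL=.067,b=0.)/; s/LAG=.021/LAG=.015/; s/+.05\*err/+.02*err/; s/x\[1\]+1.8\*err/x[1]+1.6*err/' plan.py; python3 - <<'E'
import pickle
E=pickle.load(open("est.pkl","rb"));E["b"]=-.0045;pickle.dump(E,open("est.pkl","wb"))
E
python3 plan.py 9 0 0 0 0
```

```text
t 21.80 phi 0.006 pred -0.032 scene -0.027 top -0.022 meas -0.025 v -0.081 b -0.004 areas [(np.int32(702), np.float64(0.5)), (np.int32(806), np.float64(2.2))] org [ 0.503 -0.247  0.109] yaw 0.227 F [ 0.2 -0.3 -8.5] q5 [ 1.45  0.   -0.92]
end psi [ 0.001 -0.033] max 0.033
[[-1,[0,0,0],[-0.004,0,0]],[-1,[0,0,0],[-0.01,0,0]],[-1,[0,0,0],[-0.012,0,0]],[-1,[0,0,0],[-0.014,0,0]],[-1,[0,0,0],[-0.012,0,0]],[-1,[0,0,0],[-0.01,0,0]],[-1,[0,0,0],[-0.006,0,0]],[-1,[0,0,0],[-0.002,0,0]],[-1,[0,0,0],[0.002,0,0]]]
```

```bash
python3 -m inch '[[-1,[0,0,0],[-0.004,0,0]],[-1,[0,0,0],[-0.01,0,0]],[-1,[0,0,0],[-0.012,0,0]],[-1,[0,0,0],[-0.014,0,0]],[-1,[0,0,0],[-0.012,0,0]],[-1,[0,0,0],[-0.01,0,0]],[-1,[0,0,0],[-0.006,0,0]],[-1,[0,0,0],[-0.002,0,0]],[-1,[0,0,0],[0.002,0,0]]]' >/dev/null; python3 plan.py 12 -0.012 0.055 0 -0.028
```

```text
t 22.65 phi 0.003 pred 0.001 scene -0.004 top 0.005 meas -0.001 v -0.033 b -0.004 areas [(np.int32(701), np.float64(0.6)), (np.int32(794), np.float64(2.1))] org [ 0.503 -0.248  0.109] yaw 0.226 F [ 1.1 -0.  -8.2] q5 [ 1.44  0.   -0.92]
end psi [ 0.002 -0.015] max 0.039
[[-1,[0,0,0],[0.002,0,0]],[-1,[0,0.003,0],[0.004,0,0.001]],[-1,[0,0.009,0],[0.006,0,0.002]],[-1,[0,0.018,0],[0.006,0,0.004]],[-1,[0,0.028,0],[0.006,0,0.007]],[-1,[0,0.038,0],[0.006,0,0.01]],[-1,[-0.001,0.047,0],[0.004,0,0.012]],[-1,[-0.001,0.053,0],[0.004,0,0.013]],[-1,[-0.001,0.056,0],[0.002,0,0.014]],[-1,[-0.001,0.056,0],[0.002,0,0.014]],[-1,[-0.001,0.056,0],[0,0,0.014]],[-1,[-0.001,0.056,0],[-0.002,0,0.014]]]
```

```bash
python3 -m inch '[[-1,[0,0,0],[0.002,0,0]],[-1,[0,0.003,0],[0.004,0,0.001]],[-1,[0,0.009,0],[0.006,0,0.002]],[-1,[0,0.018,0],[0.006,0,0.004]],[-1,[0,0.028,0],[0.006,0,0.007]],[-1,[0,0.038,0],[0.006,0,0.01]],[-1,[-0.001,0.047,0],[0.004,0,0.012]],[-1,[-0.001,0.053,0],[0.004,0,0.013]],[-1,[-0.001,0.056,0],[0.002,0,0.014]],[-1,[-0.001,0.056,0],[0.002,0,0.014]],[-1,[-0.001,0.056,0],[0,0,0.014]],[-1,[-0.001,0.056,0],[-0.002,0,0.014]]]' >/dev/null; python3 plan.py 12 -0.012 0.06 0 -0.03
```

```text
t 23.75 phi 0.008 pred 0.002 scene 0.015 top 0.029 meas 0.021 v -0.015 b -0.004 areas [(np.int32(697), np.float64(0.6)), (np.int32(805), np.float64(2.2))] org [ 0.491 -0.194  0.109] yaw 0.198 F [ 0.5 -1.1 -8.2] q5 [ 1.45  0.01 -0.83]
end psi [ 0.003 -0.001] max 0.048
[[-1,[0,0.001,0],[0.006,0,0]],[-1,[0,0.004,0],[0.012,0,0.001]],[-1,[0,0.01,0],[0.018,0,0.002]],[-1,[0,0.019,0],[0.02,0,0.005]],[-1,[0,0.031,0],[0.02,0,0.007]],[-1,[0,0.042,0],[0.018,0,0.01]],[-1,[0,0.051,0],[0.016,0,0.013]],[-1,[0,0.058,0],[0.012,0,0.014]],[-1,[0,0.061,0],[0.008,0,0.015]],[-1,[0,0.061,0],[0.006,0,0.015]],[-1,[0,0.061,0],[0.004,0,0.015]],[-1,[0,0.061,0],[0,0,0.015]]]
```

```bash
python3 -m inch '[[-1,[0,0.001,0],[0.006,0,0]],[-1,[0,0.004,0],[0.012,0,0.001]],[-1,[0,0.01,0],[0.018,0,0.002]],[-1,[0,0.019,0],[0.02,0,0.005]],[-1,[0,0.031,0],[0.02,0,0.007]],[-1,[0,0.042,0],[0.018,0,0.01]],[-1,[0,0.051,0],[0.016,0,0.013]],[-1,[0,0.058,0],[0.012,0,0.014]],[-1,[0,0.061,0],[0.008,0,0.015]],[-1,[0,0.061,0],[0.006,0,0.015]],[-1,[0,0.061,0],[0.004,0,0.015]],[-1,[0,0.061,0],[0,0,0.015]]]' >/dev/null; python3 plan.py 12 -0.013 0.06 0 -0.03
```

```text
t 24.85 phi 0.008 pred 0.003 scene 0.034 top 0.049 meas 0.040 v -0.001 b -0.003 areas [(np.int32(699), np.float64(0.5)), (np.int32(797), np.float64(2.4))] org [ 0.479 -0.134  0.11 ] yaw 0.168 F [ 0.2 -0.2 -7.7] q5 [ 1.46  0.01 -0.71]
end psi [ 0.01  -0.007] max 0.056
[[-1,[0,0.001,0],[0.008,0,0]],[-1,[0,0.004,0],[0.018,0,0.001]],[-1,[0,0.01,0],[0.026,0,0.002]],[-1,[0.001,0.019,0],[0.03,0,0.005]],[-1,[0.001,0.031,0],[0.03,0,0.007]],[-1,[0.002,0.042,0],[0.028,0,0.01]],[-1,[0.002,0.051,0],[0.022,0,0.013]],[-1,[0.003,0.058,0],[0.018,0,0.014]],[-1,[0.003,0.061,0],[0.012,0,0.015]],[-1,[0.003,0.061,0],[0.008,0,0.015]],[-1,[0.003,0.061,0],[0.004,0,0.015]],[-1,[0.003,0.061,0],[0.002,0,0.015]]]
```

```bash
python3 -m inch '[[-1,[0,0.001,0],[0.008,0,0]],[-1,[0,0.004,0],[0.018,0,0.001]],[-1,[0,0.01,0],[0.026,0,0.002]],[-1,[0.001,0.019,0],[0.03,0,0.005]],[-1,[0.001,0.031,0],[0.03,0,0.007]],[-1,[0.002,0.042,0],[0.028,0,0.01]],[-1,[0.002,0.051,0],[0.022,0,0.013]],[-1,[0.003,0.058,0],[0.018,0,0.014]],[-1,[0.003,0.061,0],[0.012,0,0.015]],[-1,[0.003,0.061,0],[0.008,0,0.015]],[-1,[0.003,0.061,0],[0.004,0,0.015]],[-1,[0.003,0.061,0],[0.002,0,0.015]]]' >/dev/null; python3 plan.py 12 -0.013 0.06 0 -0.03
```

```text
t 25.95 phi 0.004 pred 0.010 scene 0.042 top 0.059 meas 0.049 v -0.007 b -0.003 areas [(np.int32(702), np.float64(0.2)), (np.int32(792), np.float64(2.6))] org [ 0.466 -0.075  0.11 ] yaw 0.137 F [ 0.1 -0.8 -7.7] q5 [ 1.47  0.   -0.58]
end psi [-0.002 -0.013] max 0.055
[[-1,[0,0.001,0],[0.01,0,0]],[-1,[0,0.004,0],[0.02,0,0.001]],[-1,[0.001,0.01,0],[0.028,0,0.002]],[-1,[0.001,0.019,0],[0.032,0,0.005]],[-1,[0.002,0.031,0],[0.032,0,0.007]],[-1,[0.003,0.042,0],[0.028,0,0.01]],[-1,[0.004,0.051,0],[0.024,0,0.013]],[-1,[0.004,0.058,0],[0.018,0,0.014]],[-1,[0.005,0.061,0],[0.012,0,0.015]],[-1,[0.005,0.061,0],[0.008,0,0.015]],[-1,[0.005,0.061,0],[0.004,0,0.015]],[-1,[0.005,0.061,0],[0,0,0.015]]]
```

```bash
python3 -m inch '[[-1,[0,0.001,0],[0.01,0,0]],[-1,[0,0.004,0],[0.02,0,0.001]],[-1,[0.001,0.01,0],[0.028,0,0.002]],[-1,[0.001,0.019,0],[0.032,0,0.005]],[-1,[0.002,0.031,0],[0.032,0,0.007]],[-1,[0.003,0.042,0],[0.028,0,0.01]],[-1,[0.004,0.051,0],[0.024,0,0.013]],[-1,[0.004,0.058,0],[0.018,0,0.014]],[-1,[0.005,0.061,0],[0.012,0,0.015]],[-1,[0.005,0.061,0],[0.008,0,0.015]],[-1,[0.005,0.061,0],[0.004,0,0.015]],[-1,[0.005,0.061,0],[0,0,0.015]]]' >/dev/null; python3 plan.py 12 -0.013 0.06 0 -0.03
```

```text
t 27.05 phi 0.004 pred -0.002 scene 0.026 top 0.035 meas 0.030 v -0.013 b -0.002 areas [(np.int32(692), np.float64(0.7)), (np.int32(866), np.float64(2.2))] org [ 0.453 -0.015  0.11 ] yaw 0.107 F [ 0.1 -0.6 -8.3] q5 [ 1.49  0.   -0.43]
end psi [ 0.21  -0.266] max 0.219
[[-1,[0,0.001,0],[0.004,0,0]],[-1,[0,0.004,0],[0.004,0,0.001]],[-1,[0.001,0.01,0],[0.004,0,0.002]],[-1,[0.002,0.019,0],[0.004,0,0.005]],[-1,[0.003,0.031,0],[0.002,0,0.007]],[-1,[0.004,0.042,0],[0.002,0,0.01]],[-1,[0.005,0.051,0],[0.002,0,0.013]],[-1,[0.006,0.058,0],[0.002,0,0.014]],[-1,[0.006,0.061,0],[0,0,0.015]],[-1,[0.006,0.061,0],[0,0,0.015]],[-1,[0.006,0.061,0],[0.014,0,0.015]],[-1,[0.006,0.061,0],[0.05,0.001,0.015]]]
```

The optimiser hit a bad local minimum, so I won't run that plan. I'll replan with a better starting guess.

```bash
sed -i 's/u=least_squares(cost,np.full(N,E\["phi0"\]),bounds=(-pm,pm),max_nfev=40).x/u=min((least_squares(cost,np.clip(-P["b"]-q*x[0]*np.sin(np.pi*np.arange(1,N+1)\/(N+1)),-pm*.9,pm*.9),bounds=(-pm,pm),max_nfev=60) for q in (.5,1.2,2)),key=lambda r:r.cost).x/' plan.py; python3 plan.py 12 -0.013 0.06 0 -0.03
```

```text
t 27.15 phi 0.004 pred 0.031 scene 0.036 top 0.054 meas 0.043 v 0.055 b -0.002 areas [(np.int32(689), np.float64(0.7)), (np.int32(821), np.float64(2.6))] org [ 0.453 -0.015  0.11 ] yaw 0.107 F [ 0.1 -0.8 -8.5] q5 [ 1.49  0.   -0.43]
end psi [ 0.002 -0.002] max 0.055
[[-1,[0,0.001,0],[0.01,0,0]],[-1,[0,0.004,0],[0.02,0,0.001]],[-1,[0.001,0.01,0],[0.028,0,0.002]],[-1,[0.002,0.019,0],[0.032,0,0.005]],[-1,[0.003,0.031,0],[0.032,0,0.007]],[-1,[0.004,0.042,0],[0.028,0,0.01]],[-1,[0.005,0.051,0],[0.024,0,0.013]],[-1,[0.006,0.058,0],[0.018,0,0.014]],[-1,[0.006,0.061,0],[0.012,0,0.015]],[-1,[0.006,0.061,0],[0.008,0,0.015]],[-1,[0.006,0.061,0],[0.004,0,0.015]],[-1,[0.006,0.061,0],[0,0,0.015]]]
```

```bash
python3 -m inch '[[-1,[0,0.001,0],[0.01,0,0]],[-1,[0,0.004,0],[0.02,0,0.001]],[-1,[0.001,0.01,0],[0.028,0,0.002]],[-1,[0.002,0.019,0],[0.032,0,0.005]],[-1,[0.003,0.031,0],[0.032,0,0.007]],[-1,[0.004,0.042,0],[0.028,0,0.01]],[-1,[0.005,0.051,0],[0.024,0,0.013]],[-1,[0.006,0.058,0],[0.018,0,0.014]],[-1,[0.006,0.061,0],[0.012,0,0.015]],[-1,[0.006,0.061,0],[0.008,0,0.015]],[-1,[0.006,0.061,0],[0.004,0,0.015]],[-1,[0.006,0.061,0],[0,0,0.015]]]' >/dev/null; python3 plan.py 12 -0.013 0.06 0 -0.033
```

```text
t 28.25 phi 0.004 pred 0.002 scene -0.024 top -0.006 meas -0.017 v -0.002 b -0.002 areas [(np.int32(605), np.float64(2.7)), (np.int32(863), np.float64(2.3))] org [0.441 0.045 0.111] yaw 0.077 F [-0.6 -0.4 -8.1] q5 [ 1.49  0.   -0.28]
end psi [ 0.003 -0.026] max 0.042
[[-1,[0,0.001,0],[0,0,0]],[-1,[0,0.004,0],[0.002,0,0.001]],[-1,[0.001,0.01,0],[0.002,0,0.003]],[-1,[0.003,0.019,0],[0.002,0,0.005]],[-1,[0.004,0.03,0],[0.002,0,0.008]],[-1,[0.006,0.042,0],[0.002,0,0.011]],[-1,[0.007,0.051,0],[0.002,0,0.014]],[-1,[0.008,0.057,0],[0.002,0,0.016]],[-1,[0.008,0.06,0],[0.002,0,0.016]],[-1,[0.008,0.061,0],[0.002,0,0.016]],[-1,[0.008,0.061,0],[0.002,0,0.016]],[-1,[0.008,0.061,0],[0,0,0.016]]]
```

```bash
python3 -m inch '[[-1,[0,0.001,0],[0,0,0]],[-1,[0,0.004,0],[0.002,0,0.001]],[-1,[0.001,0.01,0],[0.002,0,0.003]],[-1,[0.003,0.019,0],[0.002,0,0.005]],[-1,[0.004,0.03,0],[0.002,0,0.008]],[-1,[0.006,0.042,0],[0.002,0,0.011]],[-1,[0.007,0.051,0],[0.002,0,0.014]],[-1,[0.008,0.057,0],[0.002,0,0.016]],[-1,[0.008,0.06,0],[0.002,0,0.016]],[-1,[0.008,0.061,0],[0.002,0,0.016]],[-1,[0.008,0.061,0],[0.002,0,0.016]],[-1,[0.008,0.061,0],[0,0,0.016]]]' >/dev/null; python3 plan.py 12 -0.008 0.05 0 -0.025;  python3 - <<'E'
import pickle,cv2,numpy as np
cv2.imwrite("pics/g7.png",np.hstack(pickle.load(open("g.pkl","rb")))[:,:,::-1])
E
```

```text
t 29.35 phi 0.004 pred 0.003 scene -0.056 top -0.037 meas -0.048 v -0.026 b -0.003 areas [(np.int32(616), np.float64(2.7)), (np.int32(873), np.float64(2.1))] org [0.428 0.106 0.111] yaw 0.046 F [ 0.   0.5 -8.4] q5 [ 1.5   0.   -0.11]
end psi [-0.002 -0.05 ] max 0.059
[[-1,[0,0,0],[-0.004,0,0]],[-1,[0,0.003,0],[-0.01,0,0.001]],[-1,[0.001,0.008,0],[-0.014,0,0.002]],[-1,[0.002,0.016,0],[-0.016,0,0.004]],[-1,[0.003,0.025,0],[-0.014,0,0.006]],[-1,[0.004,0.034,0],[-0.014,0,0.009]],[-1,[0.005,0.042,0],[-0.01,0,0.01]],[-1,[0.005,0.047,0],[-0.008,0,0.012]],[-1,[0.006,0.05,0],[-0.004,0,0.012]],[-1,[0.006,0.05,0],[-0.002,0,0.012]],[-1,[0.006,0.05,0],[0,0,0.012]],[-1,[0.006,0.05,0],[0,0,0.012]]]
```

View pics/g7.png

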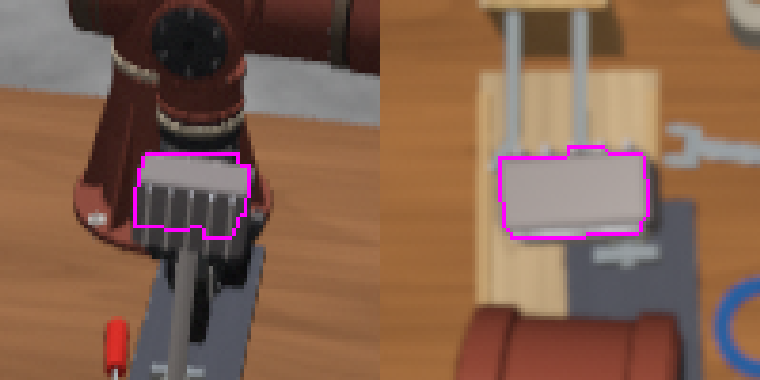

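The left crop shows the mast upright with a slight lean. The right crop shows the lamp short of the prong tips, with the foot over the tray's right side. I'll run this step and take a wrist view of the tray to refine the bay.

```bash
python3 -m inch '[[-1,[0,0,0],[-0.004,0,0]],[-1,[0,0.003,0],[-0.01,0,0.001]],[-1,[0.001,0.008,0],[-0.014,0,0.002]],[-1,[0.002,0.016,0],[-0.016,0,0.004]],[-1,[0.003,0.025,0],[-0.014,0,0.006]],[-1,[0.004,0.034,0],[-0.014,0,0.009]],[-1,[0.005,0.042,0],[-0.01,0,0.01]],[-1,[0.005,0.047,0],[-0.008,0,0.012]],[-1,[0.006,0.05,0],[-0.004,0,0.012]],[-1,[0.006,0.05,0],[-0.002,0,0.012]],[-1,[0.006,0.05,0],[0,0,0.012]],[-1,[0.006,0.05,0],[0,0,0.012]]]' >/dev/null; python3 plan.py 10 -0.002 0.02 0 -0.01;  python3 - <<'E'
import pickle,cv2,numpy as np
from rig import env,cams
s=env.get_state();w=cams.snapshot("wrist");pickle.dump((s,w),open("w8.pkl","wb"))
E=pickle.load(open("est.pkl","rb"));print(s["time_s"]-E["t"])
cv2.imwrite("pics/w8.png",w["color"][:,:,::-1])
E
```

```text
t 30.45 phi 0.003 pred -0.002 scene -0.046 top -0.025 meas -0.038 v -0.050 b -0.004 areas [(np.int32(710), np.float64(1.0)), (np.int32(851), np.float64(2.3))] org [0.419 0.155 0.111] yaw 0.022 F [ 0.6 -0.  -8.9] q5 [1.49 0.   0.04]
end psi [ 0.008 -0.035] max 0.047
[[-1,[0,0,0],[-0.006,0,0]],[-1,[0,0.002,0],[-0.012,0,0.001]],[-1,[0,0.006,0],[-0.016,0,0.001]],[-1,[0.001,0.01,0],[-0.018,0,0.002]],[-1,[0.001,0.015,0],[-0.016,0,0.004]],[-1,[0.001,0.018,0],[-0.014,0,0.004]],[-1,[0.002,0.02,0],[-0.01,0,0.005]],[-1,[0.002,0.02,0],[-0.006,0,0.005]],[-1,[0.002,0.02,0],[-0.002,0,0.005]],[-1,[0.002,0.02,0],[0,0,0.005]]]
0.0
```

View pics/w8.png

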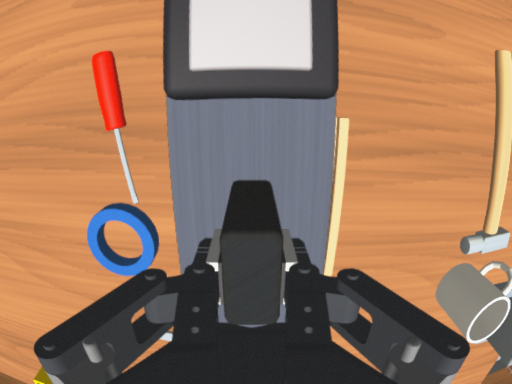

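The wrist view looks back along the foot. The bay's left rail is the pale strip from (343,118) to (333,275), the fingers hold the fin, and the driver, tape, mug and hammer are undisturbed. I'll locate the rail.

```bash
python3 - <<'E'
import pickle;from look import *
s,c=pickle.load(open("w8.pkl","rb"));R,o=light(s);im=c["color"].astype(int)
print("light",o,np.arctan2(R[1,0],R[0,0]),im[200,325:350].tolist()[::3])
def onzw(uv,z):
    oo,dd=rays(c,uv,True);return oo+dd*((z-oo[2])/dd[:,2])[:,None]
g=im[...,2].astype(float)
for v in range(130,261,26):
    u0=343-(v-118)*10/157;r=cv2.GaussianBlur(g[v:v+1],(0,0),.7)[0];us=np.arange(int(u0)-14,int(u0)+15)
    d=np.gradient(r)[us];L=us[d.argmax()];Rr=us[d.argmin()];w=onzw([(L,v),(Rr,v)],.014);print(v,L,Rr,w[:,:2].round(4).tolist())
E
```

```text
light [0.419413   0.15512873 0.11108958] 0.021646713169188543 [[111, 117, 133], [116, 119, 132], [112, 91, 70], [245, 228, 170], [246, 231, 174], [246, 231, 176], [220, 150, 96], [218, 147, 94], [218, 146, 92]]
130 339 348 [[0.369, 0.2436], [0.3684, 0.2534]]
156 337 346 [[0.3963, 0.2435], [0.3959, 0.2535]]
182 335 344 [[0.4245, 0.2439], [0.4242, 0.2541]]
208 332 341 [[0.454, 0.2436], [0.4539, 0.2541]]
234 329 338 [[0.4855, 0.2438], [0.4856, 0.2546]]
260 326 334 [[0.5196, 0.2446], [0.5199, 0.2546]]
```

```bash
python3 plan.py 11 -0.004 0.018 -0.03 -0.013
```

```text
t 30.60 phi 0.004 pred -0.044 scene -0.052 top -0.043 meas -0.048 v -0.095 b -0.004 areas [(np.int32(650), np.float64(2.1)), (np.int32(857), np.float64(2.3))] org [0.419 0.155 0.111] yaw 0.021 F [ 0.2 -0.2 -8.4] q5 [1.49 0.   0.04]
end psi [-0.003 -0.047] max 0.063
[[-1,[0,0,0],[-0.006,0,0]],[-1,[0,0.001,0.002],[-0.014,0,0]],[-1,[0.001,0.004,0.006],[-0.02,0,0.001]],[-1,[0.001,0.007,0.012],[-0.024,0,0.003]],[-1,[0.002,0.011,0.018],[-0.022,0,0.004]],[-1,[0.003,0.014,0.024],[-0.02,0,0.005]],[-1,[0.003,0.017,0.028],[-0.016,0,0.006]],[-1,[0.004,0.018,0.03],[-0.01,0,0.006]],[-1,[0.004,0.018,0.03],[-0.006,0,0.006]],[-1,[0.004,0.018,0.03],[-0.002,0,0.006]],[-1,[0.004,0.018,0.03],[0,0,0.006]]]
```

```bash
python3 -m inch '[[-1,[0,0,0],[-0.006,0,0]],[-1,[0,0.001,0.002],[-0.014,0,0]],[-1,[0.001,0.004,0.006],[-0.02,0,0.001]],[-1,[0.001,0.007,0.012],[-0.024,0,0.003]],[-1,[0.002,0.011,0.018],[-0.022,0,0.004]],[-1,[0.003,0.014,0.024],[-0.02,0,0.005]],[-1,[0.003,0.017,0.028],[-0.016,0,0.006]],[-1,[0.004,0.018,0.03],[-0.01,0,0.006]],[-1,[0.004,0.018,0.03],[-0.006,0,0.006]],[-1,[0.004,0.018,0.03],[-0.002,0,0.006]],[-1,[0.004,0.018,0.03],[0,0,0.006]]]' >/dev/null; python3 plan.py 10 0 0 -0.03 0
```

```text
t 31.62 phi 0.003 pred -0.003 scene -0.051 top -0.031 meas -0.043 v -0.047 b -0.005 areas [(np.int32(722), np.float64(0.7)), (np.int32(809), np.float64(2.4))] org [0.415 0.174 0.081] yaw 0.011 F [ 1.5  1.  -8.5] q5 [1.43 0.   0.09]
end psi [ 0.006 -0.006] max 0.053
[[-1,[0,0,0],[-0.008,0,0]],[-1,[0,0,0.003],[-0.016,0,0]],[-1,[0,0,0.008],[-0.022,0,0]],[-1,[0,0,0.015],[-0.024,0,0]],[-1,[0,0,0.022],[-0.022,0,0]],[-1,[0,0,0.027],[-0.02,0,0]],[-1,[0,0,0.03],[-0.014,0,0]],[-1,[0,0,0.03],[-0.01,0,0]],[-1,[0,0,0.03],[-0.004,0,0]],[-1,[0,0,0.03],[-0.002,0,0]]]
```

```bash
sed -i 's/+.02\*err/+.06*err/' plan.py; python3 -m inch '[[-1,[0,0,0],[-0.008,0,0]],[-1,[0,0,0.003],[-0.016,0,0]],[-1,[0,0,0.008],[-0.022,0,0]],[-1,[0,0,0.015],[-0.024,0,0]],[-1,[0,0,0.022],[-0.022,0,0]],[-1,[0,0,0.027],[-0.02,0,0]],[-1,[0,0,0.03],[-0.014,0,0]],[-1,[0,0,0.03],[-0.01,0,0]],[-1,[0,0,0.03],[-0.004,0,0]],[-1,[0,0,0.03],[-0.002,0,0]]]' >/dev/null; python3 plan.py 10 0 0 -0.024 0
```

```text
t 32.55 phi 0.007 pred 0.006 scene -0.025 top -0.001 meas -0.015 v -0.006 b -0.006 areas [(np.int32(696), np.float64(1.1)), (np.int32(760), np.float64(2.5))] org [0.415 0.174 0.051] yaw 0.01 F [-0.6 -0.  -7.7] q5 [1.38 0.01 0.09]
end psi [-0.003 -0.003] max 0.017
[[-1,[0,0,0],[-0.002,0,0]],[-1,[0,0,0.002],[-0.004,0,0]],[-1,[0,0,0.007],[-0.006,0,0]],[-1,[0,0,0.012],[-0.006,0,0]],[-1,[0,0,0.017],[-0.006,0,0]],[-1,[0,0,0.022],[-0.004,0,0]],[-1,[0,0,0.024],[-0.004,0,0]],[-1,[0,0,0.024],[-0.002,0,0]],[-1,[0,0,0.024],[0,0,0]],[-1,[0,0,0.024],[0,0,0]]]
```

```bash
python3 -m inch '[[-1,[0,0,0],[-0.002,0,0]],[-1,[0,0,0.002],[-0.004,0,0]],[-1,[0,0,0.007],[-0.006,0,0]],[-1,[0,0,0.012],[-0.006,0,0]],[-1,[0,0,0.017],[-0.006,0,0]],[-1,[0,0,0.022],[-0.004,0,0]],[-1,[0,0,0.024],[-0.004,0,0]],[-1,[0,0,0.024],[-0.002,0,0]],[-1,[0,0,0.024],[0,0,0]],[-1,[0,0,0.024],[0,0,0]]]' >/dev/null; python3 plan.py 10 0.035 0 0 0
```

```text
t 33.48 phi 0.007 pred -0.003 scene -0.017 top 0.011 meas -0.006 v -0.003 b -0.006 areas [(np.int32(746), np.float64(0.2)), (np.int32(788), np.float64(3.0))] org [0.415 0.174 0.027] yaw 0.01 F [ 0.1  0.1 -8. ] q5 [1.33 0.01 0.09]
end psi [0.004 0.014] max 0.006
[[-1,[-0.001,0,0],[0,0,0]],[-1,[-0.004,0,0],[-0.002,0,0]],[-1,[-0.01,0,0],[-0.002,0,0]],[-1,[-0.017,0,0],[-0.002,0,0]],[-1,[-0.025,0,0],[-0.002,0,0]],[-1,[-0.031,0,0],[-0.002,0,0]],[-1,[-0.034,0,0],[0,0,0]],[-1,[-0.035,0,0],[0,0,0]],[-1,[-0.035,0,0],[0,0,0]],[-1,[-0.035,0,0],[0,0,0]]]
```

```bash
python3 -m inch '[[-1,[-0.001,0,0],[0,0,0]],[-1,[-0.004,0,0],[-0.002,0,0]],[-1,[-0.01,0,0],[-0.002,0,0]],[-1,[-0.017,0,0],[-0.002,0,0]],[-1,[-0.025,0,0],[-0.002,0,0]],[-1,[-0.031,0,0],[-0.002,0,0]],[-1,[-0.034,0,0],[0,0,0]],[-1,[-0.035,0,0],[0,0,0]],[-1,[-0.035,0,0],[0,0,0]],[-1,[-0.035,0,0],[0,0,0]]]' >/dev/null; python3 plan.py 9 0.032 0 0 0; python3 - <<'E'
import pickle,cv2,numpy as np
cv2.imwrite("pics/g9.png",np.hstack(pickle.load(open("g.pkl","rb")))[:,:,::-1])
E
```

```text
t 34.42 phi 0.008 pred 0.004 scene -0.023 top 0.007 meas -0.011 v 0.014 b -0.007 areas [(np.int32(775), np.float64(0.1)), (np.int32(744), np.float64(2.4))] org [0.45  0.174 0.027] yaw 0.01 F [ 0.  -0.6 -7.8] q5 [1.31 0.01 0.08]
end psi [0.003 0.004] max 0.011
[[-1,[-0.001,0,0],[-0.002,0,0]],[-1,[-0.005,0,0],[-0.004,0,0]],[-1,[-0.012,0,0],[-0.004,0,0]],[-1,[-0.02,0,0],[-0.004,0,0]],[-1,[-0.027,0,0],[-0.004,0,0]],[-1,[-0.031,0,0],[-0.004,0,0]],[-1,[-0.032,0,0],[-0.002,0,0]],[-1,[-0.032,0,0],[0,0,0]],[-1,[-0.032,0,0],[0,0,0]]]
```

View pics/g9.png

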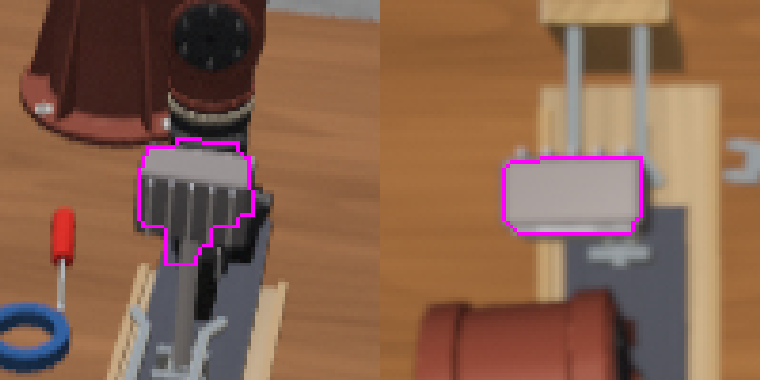

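Both views show the mast upright, centred just in front of the flared prong tips, with the foot between the rails. Sliding in.

```bash
python3 -m inch '[[-1,[-0.001,0,0],[-0.002,0,0]],[-1,[-0.005,0,0],[-0.004,0,0]],[-1,[-0.012,0,0],[-0.004,0,0]],[-1,[-0.02,0,0],[-0.004,0,0]],[-1,[-0.027,0,0],[-0.004,0,0]],[-1,[-0.031,0,0],[-0.004,0,0]],[-1,[-0.032,0,0],[-0.002,0,0]],[-1,[-0.032,0,0],[0,0,0]],[-1,[-0.032,0,0],[0,0,0]]]' >/dev/null; python3 plan.py 9 0.031 0 0 0
```

```text
t 35.27 phi 0.007 pred 0.003 scene -0.008 top 0.019 meas 0.003 v 0.004 b -0.007 areas [(np.int32(814), np.float64(0.4)), (np.int32(714), np.float64(2.5))] org [0.482 0.175 0.027] yaw 0.01 F [-0.9  0.5 -8.2] q5 [1.3  0.01 0.08]
end psi [-0.001  0.006] max 0.004
[[-1,[-0.001,0,0],[0,0,0]],[-1,[-0.004,0,0],[0.002,0,0]],[-1,[-0.011,0,0],[0.002,0,0]],[-1,[-0.02,0,0],[0.002,0,0]],[-1,[-0.027,0,0],[0.002,0,0]],[-1,[-0.03,0,0],[0.002,0,0]],[-1,[-0.031,0,0],[0.002,0,0]],[-1,[-0.031,0,0],[0,0,0]],[-1,[-0.031,0,0],[0,0,0]]]
```

```bash
python3 -m inch '[[-1,[-0.001,0,0],[0,0,0]],[-1,[-0.004,0,0],[0.002,0,0]],[-1,[-0.011,0,0],[0.002,0,0]],[-1,[-0.02,0,0],[0.002,0,0]],[-1,[-0.027,0,0],[0.002,0,0]],[-1,[-0.03,0,0],[0.002,0,0]],[-1,[-0.031,0,0],[0.002,0,0]],[-1,[-0.031,0,0],[0,0,0]],[-1,[-0.031,0,0],[0,0,0]]]' >/dev/null; python3 plan.py 10 0 0 -0.02 0
```

```text
t 36.12 phi 0.008 pred -0.001 scene -0.010 top 0.020 meas 0.002 v 0.006 b -0.007 areas [(np.int32(816), np.float64(0.3)), (np.int32(723), np.float64(2.5))] org [0.513 0.175 0.027] yaw 0.01 F [ 0.3  0.1 -8.2] q5 [1.29 0.01 0.07]
end psi [-0.001  0.005] max 0.004
[[-1,[0,0,0],[0,0,0]],[-1,[0,0,0.002],[0.002,0,0]],[-1,[0,0,0.006],[0.002,0,0]],[-1,[0,0,0.01],[0.002,0,0]],[-1,[0,0,0.014],[0.002,0,0]],[-1,[0,0,0.018],[0.002,0,0]],[-1,[0,0,0.02],[0.002,0,0]],[-1,[0,0,0.02],[0.002,0,0]],[-1,[0,0,0.02],[0,0,0]],[-1,[0,0,0.02],[0,0,0]]]
```

```bash
python3 -m inch '[[-1,[0,0,0],[0,0,0]],[-1,[0,0,0.002],[0.002,0,0]],[-1,[0,0,0.006],[0.002,0,0]],[-1,[0,0,0.01],[0.002,0,0]],[-1,[0,0,0.014],[0.002,0,0]],[-1,[0,0,0.018],[0.002,0,0]],[-1,[0,0,0.02],[0.002,0,0]],[-1,[0,0,0.021],[0.002,0,0]],[-1,[0,0,0.022],[0.002,0,0]],[-1,[0,0,0.023],[0.002,0,0]],[-1,[0,0,0.0235],[0.002,0,0]],[-1,[0,0,0.0235],[0.002,0,0]]]'; python3 - <<'E'
from look import *
from rig import env,cams
s=env.get_state();R,o=light(s);print(o,phi_of(R),R[2,0],s["ft_force"],s["torque"])
for n in("scene","top"):print(psi(cams.snapshot(n),s,n)[:3])
E
```

```text
time_s: 37.22
tcp_pos: [0.5121, 0.1746, 0.0778]
orientation: [0.016, -3.141, -0.006]
ft_force: [-2.8, 0.9, -4.0]
grip_width: 0.0246
grip_force: 100.5
[0.5130021  0.17488446 0.0040239 ] 0.003764059352206859 -0.0006392287918313133 [-2.77744463  0.93802293 -3.97768732] [-0.10821992  0.40309579 -0.00170889]
(np.float64(0.010839534474350475), np.float64(0.06276003465015749), np.int32(810))
(np.float64(0.001195851094665091), np.float64(2.200698130234541), np.int32(698))
```

Touchdown: half the weight has transferred and the foot is level at the tray height. Pressing slightly, then releasing and retreating straight up.

```bash
python3 -m inch '[[-1,[0,0,0.0005],[0.001,0,0]],[-1,[0,0,0.001],[0.001,0,0]],[-1,[0,0,0.0015],[0.001,0,0]],[-1,[0,0,0.0015],[0.001,0,0]]]'; python3 -m inch '[[-0.2,[0,0,0],[0,0,0]],[0.3,[0,0,0],[0,0,0]],[1,[0,0,0],[0,0,0]],[1,[0,0,0],[0,0,0]],[1,[0,0,0],[0,0,0]],[1,[0,0,0],[0,0,0]],[1,[0,0,0],[0,0,0]],[1,[0,0,-0.005],[0,0,0]],[1,[0,0,-0.02],[0,0,0]],[1,[0,0,-0.04],[0,0,0]],[1,[0,0,-0.065],[0,0,0]],[1,[0,0,-0.09],[0,0,0]],[1,[0,0,-0.115],[0,0,0]],[1,[0,0,-0.14],[0,0,0]],[1,[0,0,-0.16],[0,0,0]],[1,[0,0,-0.17],[0,0,0]],[1,[0,0,-0.17],[0,0,0]],[1,[0,0,-0.17],[0,0,0]],[1,[0,0,-0.17],[0,0,0]]]' 40; python3 - <<'E'
from look import *
from rig import env,cams
d=[cams.snapshot(n)["color"] for n in("scene","top")]
cv2.imwrite("pics/end.png",np.hstack([cv2.resize(d[0][130:290,230:370],(394,450),interpolation=cv2.INTER_CUBIC),cv2.resize(d[1][90:290,130:300],(382,450),interpolation=cv2.INTER_CUBIC)])[:,:,::-1])
E
```

```text
time_s: 37.65
tcp_pos: [0.512, 0.1749, 0.0776]
orientation: [0.016, -3.141, -0.003]
ft_force: [-8.7, 0.6, 10.5]
grip_width: 0.0249
grip_force: 102.7
time_s: 39.23
tcp_pos: [0.5116, 0.1742, 0.2443]
orientation: [0.016, -3.138, -0.002]
ft_force: [-0.3, -0.8, -0.1]
grip_width: 0.0853
grip_force: 0.0
```

View pics/end.png

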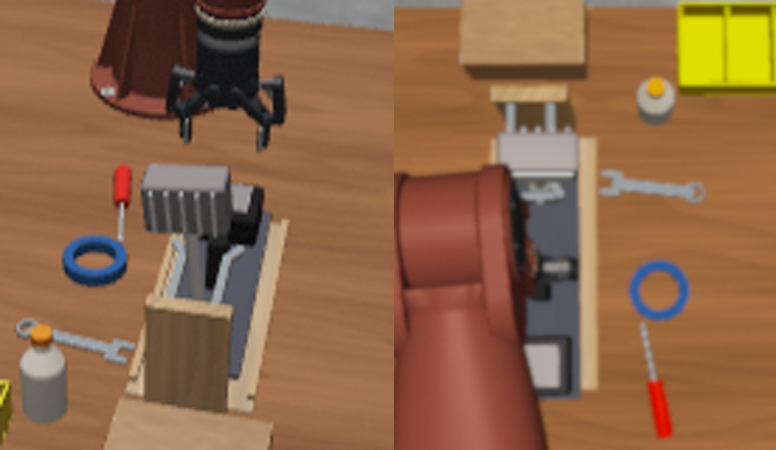

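The picture shows the light in the tray between the rails, the mast between the two prongs at about (195,265) in the left crop, the gripper open and clear above it, and the bystanders untouched. Handing in.

```bash
python3 -c "
from rig import hand_in;print(hand_in())"
```

```text
the job is handed in; nothing more can be done
None
```

The work light is parked level in the bay tray with its mast between the fork's prongs; it was released and handed in at about 39 s, after about 10 s balanced upright (worst lean about 0.13 rad) before the carry.

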